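Hold down the recessed zero button of a gauge box with a pen

TASK

Zero the grey gauge box: take the blue pen out of the wooden tool stand and, with its point, slide the orange shutter slowly along its slot, as far as it will go, so that the round hole beside the slot is uncovered. Then reach down through that hole with the point of the pen and hold the recessed green button fully down, without forcing it; keep it down for at least two seconds, and finish while the gripper still holds the pen and the pen still holds the button down. Touch the shutter and the button with the pen only, and leave everything else on the bench where it is.

Things in the scene. Friction and masses are not known exactly. Their poses are not given: they have to be found in the camera images.
- gauge_box: the grey gauge box, 130 x 170 x 48 mm (x, y, z), fixed, origin under its centre, z up. Its dark level top panel is 48 mm above the bench and 8 mm thick, with a slot along the box's y, 12 mm wide, 58 mm long, centred at x = -24, y = -7 mm, and a 15 mm round hole at x = 8, y = 0 mm, both bright-rimmed. Under the slot, on the -y side of the shutter's rib, it is free down to 27 mm above the bench
- button_hole (a point): centre of the 15 mm round hole, at the height of the panel's upper face; axes as the box's
- slot_closed_end (a point): middle of the slot's -y end, at the height of the panel's upper face
- slot_open_end (a point): middle of the slot's +y end, at the height of the panel's upper face; the shutter opens towards it
- shutter_rib (a point): centre of the top of the orange shutter's rib, which stands in the slot, 2 mm below the panel's upper face; it is 8 mm long along the slot (box y), 10 mm wide, 6.5 mm high above the flat shutter plate. Pushing its -y face towards +y opens the shutter. On its -y side the slot has 17 to 21 mm of free length for the pen's point
- shutter (a joint): how far the shutter is open: 0 closed, 0.030 m against its stop; starts at 0 to 0.004. It slides along the box's +y with 1.2 N of friction, a little damping, no spring. Closed, its 3 mm plate, 8.5 mm below the panel's upper face, bars the round hole; from 0.026 the hole is quite clear and it counts as open. It must never move faster than 0.15 m/s
- zero_button_top (a point): centre of the flat top, 13 mm across, of the green push button under the round hole; up, it lies 14 mm below the panel's upper face; it moves straight down when pressed
- zero_button (a joint): how far the button is pressed: 0 is up, 0.005 m is fully down; a spring pushes back with about 2 N at first and 6 N fully down. It counts as down from 0.004
- tool_stand: the wooden tool stand, 58 x 118 x 70 mm, fixed to the bench, origin under its centre, z up. The pen's hole lies at x = 0, y = 38 mm, 10.4 mm wide (square inside) and 58 mm deep; three white screwdrivers, fixed in it, stand round x = 0, y = -12 to -34 mm and reach up to 101 mm above the bench
- stand_hole (a point): centre of the mouth of the pen's hole, 70 mm above the bench
- pen: the blue pen, 138 mm long, 9.8 mm thick, 20 g, standing point down in the stand's hole with up to about 0.03 rad of play; its own y axis runs from the point to the blunt upper end. Its origin lies midway along its length, 4.7 mm off its axis
- pen_tip (a point): the pen's point (1.6 mm across, widening evenly to 9.2 mm over the last 18 mm), on its axis; at the start 12 mm above the bench
- pen_grip (a point): a point on the pen's axis 118 mm above its tip (20 mm below its upper end, at the start 130 mm above the bench), good to grip there; nothing else stands higher than 101 mm round it
- parts_jar: bystander: clear jar with a black lid, 45 mm across, 56 mm high, loose, to be left alone
- blower: bystander: dark red rubber blower, 48 mm across, 98 mm high, loose, to be left alone
- caliper: bystander: caliper, 62 x 180 x 12 mm, loose, to be left alone
- loupe: bystander: black eye loupe, 33 x 41 x 34 mm, loose, to be left alone
- brush: bystander: thin brush, 154 mm long, loose, to be left alone
- tweezers: bystander: tweezers, 130 mm long, loose, to be left alone

How it is judged (in metres and radians):
On the way, in this order (a step that is already met when the one before it is completed fails the run):
1. the pen is held in the fingers, its point drawn clear above the tool stand (z of pen_tip in the frame of tool_stand above 0.075 m and contact force between the fingers and pen above 1 N), for 0.1 s.
2. the shutter is open, the pen still held (value of joint shutter above 0.026 m and contact force between the fingers and pen above 1 N), for 0.2 s.
3. the held pen's point, through the round hole, keeps the button down for two seconds (value of joint zero_button above 0.004 m and contact force between pen and zero_button above 1.5 N and horizontal distance between pen_tip and zero_button_top below 0.008 m and contact force between the fingers and pen above 1 N), for 2 s.
At the end, for the whole second after the job is handed in: The shutter is open (at least 26 of its 30 mm); the pen is in the fingers' grip and still, clear of the tool stand; its point, within 8 mm of the button's centre, presses the button with more than 1.5 N and keeps it at least 4 of its 5 mm down (all of step 3 and value of joint shutter above 0.026 m and contact force between pen and tool_stand below 0.1 N and linear speed of pen below 0.03 m/s); the arm keeps its last pose, push and grip.
It fails at once if the shutter is moved faster than 0.15 m/s (velocity of joint shutter above 0.15 m/s).
It fails at once if the button is forced (more than 30 N) (contact force between pen and zero_button above 30 N).
It fails at once if the robot itself touches the shutter or the button (contact force between any of the fingers, the arm and shutter above 0.5 N or contact force between any of the fingers, the arm and zero_button above 0.5 N).
It fails at once if a bystander is pushed more than 30 mm (distance of any of parts_jar, blower, caliper, loupe, brush, tweezers from where it was at the start of the episode above 0.03 m).
It also fails if it takes over 51 s, if anything falls off the work surface, if the arm or the gripper's body presses on something with over 40 N, if the wrist force passes 120 N, or if a joint passes its speed limit or range.

ROBOT

A 7-joint arm with a two-finger parallel gripper is mounted at the origin on a cart in front of the work surface, level with it; the furniture and walls round the work are solid. World frame = base frame: x ahead of the robot, y to its left, z up, the work surface at z = 0. Lengths are in mm, angles in rad, forces in N, time in s.
With the tool pointing down it reaches from about 425 to 800 mm from the base axis. Payload 8.3 kg.
Tool frame: the origin (TCP) lies on the centre line of the jaws, within the pads' length; the fingertips stand ahead of it and the grasp point (between the pads) is the TCP (r.tip_reach is the x of the fingertips in the tool frame, in mm); x points along the fingers, z is the direction in which the jaws open and shut, and the axes are right-handed (so a half turn about x gives the same grasp; the last joint's range is limited). The gripper opens to 85 mm and grips with 20 to 120 N. Pads are 22 mm wide; open, the fingers measure 114 mm over their backs; the gripper's body (76 mm by 85 mm) begins 54 mm behind the grasp point. The pads swing forward as they close: fully open they stand 13 mm farther back than shut.
Start: joints at [1.254, 0.383, 0.016, 1.37, -0.006, 1.388, -0.046], TCP at [156.965, -604.951, 250.279] pointing down, gripper open.
Joint ranges: [-2.95, 2.95], [-0.25, 2.06], [-1.52, 1.56], [0.18, 2.33], [-1.44, 4.58], [0.02, 2.06], [-3.01, 3.01]. Speed limits (rad/s): [2.39, 2.39, 3.01, 3.01, 3.14, 3.14, 3.14].

INTERFACE

Orientations are given as a unit quaternion [x, y, z, w].
In Python, from rig import sense, eyes, r gives the robot as it stands.
- The arm moves only by the tool drive_tool, never from a script. Its argument "moves" is a list of rows, each a list of 7 numbers: the shift along the tool's x, y, z in m, then the turn, a rotation vector about the tool's x, y, z in degrees, then the closure in counts, from 0 (fully open) to 255 (shut). A call has 1 to 12 rows; each row shifts and turns the commanded pose from where the row before left it, along the tool's axes as they then stand; what a row does not reach is not made up. A row lasts 1/12 s, in which the tool goes at most 41.7 mm and 7.16 degrees, less where a joint would pass 70% of its speed; a pose out of reach is approached as far as the arm can. A call is refused whole if a number of a shift passes 0.0417 or a number of a turn 7.16, either way. A call with a gripper value outside its range is refused whole. The fingers move at their own pace and stop on an object; "grip_force" is the grip in N (left out, the last holds). Time passes only in rows, so rows that do not move let the fingers close. It gives the time, the measured TCP pose, the force and the opening at its end, in the units of the state.
- sense(): the state, without advancing time (a new reading comes with each control period).
- eyes.get_image(name): name is "scene" or "top" or "wrist"; returns a dict with "image" (400x640x3 uint8, red, green, blue), "fx", "fy", "cx", "cy" (pixels), "dist" ([k1, k2, p1, p2, k3] as OpenCV has them; the pictures are not rectified), "R" (3x3) and "t" (3): a world point X has camera coordinates R X + t. Camera axes: x right, y down, z forward; pixel columns grow to the right and rows downward; lengths in mm; the calibration is good to about 2 mm. A picture is of the moment at which its call begins. There is no depth.
- r.close_job(): hands the job in, once; it reports no verdict.
The state is a dict: "clock": time; "joints": joint angles; "joint_velocities": joint speeds; "tau": joint torques, N m; "position": TCP position; "orientation": TCP orientation; "ft_force": force on the tool from outside, world axes, zero at the start; "torque": the same for the moment, N m; "width": finger opening in mm.
Only numpy, scipy, OpenCV 4.12 (cv2) and the standard library are available. Lean on these libraries where they do the work, as an engineer would, in place of code of your own. Each camera call takes 0.05 s, during which the arm holds its last target.

## Working session

There is one attempt and no reset: what is moved stays moved. The work goes in short steps, Python scripts to look and compute and a tool call to move; the robot and the scene stay as the last step left them, time stands still between calls to the robot, and variables do not carry over. Pictures are saved under pics/ and viewed, and the job is handed in when it is done.

Besides the shell and the picture viewer there is one more tool, called after "Call:" by a JSON object that holds its "name" and its "arguments", one argument or row to a line. drive_tool: Moves the arm, as the interface text tells. Its arguments: {"type":"object","properties":{"moves":{"type":"array","items":{"type":"array","items":{"type":"number"}}},"grip_force":{"type":"number"}},"required":["moves"]}

```bash
mkdir -p pics; ls; python3 - <<'E'
from rig import sense, eyes, r
import cv2
print(sense()); print(r.tip_reach)
for n in("scene","top","wrist"):
    d=eyes.get_image(n); cv2.imwrite(f"pics/{n}0.png",d["image"][:,:,::-1]); print(n,{k:d[k] for k in d if k!="image"})
E
```

```text
pics
{'clock': 0.0, 'joints': array([ 1.25407164,  0.38425473,  0.01638908,  1.37114721, -0.00626224,
        1.38819732, -0.04650009]), 'joint_velocities': array([ 1.26721420e-03,  2.44266868e-04, -1.10836115e-03, -1.95901322e-05,
       -2.77092083e-04,  2.75974443e-04, -4.41691944e-04]), 'tau': array([ 2.85223587e-04, -6.27598429e+01,  8.44366159e-01, -3.71819293e+01,
        1.63526076e-02,  1.41289175e-02, -7.77555044e-06]), 'position': array([ 156.84149983, -604.52447001,  249.27177633]), 'orientation': array([ 0.43307767,  0.55984031, -0.43227578,  0.55871299]), 'ft_force': array([ 0.08454231, -0.17238429, -0.56182844]), 'torque': array([-0.00270493, -0.00890634, -0.00710962]), 'width': 85.69017765359197}
19.0
scene {'fx': 371.87722186704366, 'fy': 371.87722186704366, 'cx': 319.2644224778626, 'cy': 200.10609723152353, 'dist': array([0.0303755, 0.       , 0.       , 0.       , 0.       ]), 'R': array([[-0.74531854, -0.66632323, -0.02266325],
       [-0.38818023,  0.46133566, -0.79780042],
       [ 0.54204832, -0.58581802, -0.60249553]]), 't': array([ 399.86172615,  313.49829236, 1140.27960312])}
top {'fx': 455.5817594507311, 'fy': 455.5817594507311, 'cx': 310.7606026675149, 'cy': 199.31108317998726, 'dist': array([0.01828357, 0.        , 0.        , 0.        , 0.        ]), 'R': array([[ 0.02256413, -0.99973876, -0.00364189],
       [-0.98520586, -0.02161682, -0.17000627],
       [ 0.16988313,  0.00742405, -0.98543625]]), 't': array([ -70.11229232,  589.06179028, 1379.62565739])}
wrist {'fx': 296.2629556218551, 'fy': 296.2629556218551, 'cx': 319.3072308728947, 'cy': 202.32653421734997, 'dist': array([-0.0226729,  0.       ,  0.       ,  0.       ,  0.       ]), 'R': array([[ 0.25150715, -0.96785244, -0.00241049],
       [-0.92730887, -0.24168328,  0.28581015],
       [-0.27720463, -0.06964802, -0.95828323]]), 't': array([-625.00877993,  -36.89889887,  379.39678232])}
```

View pics/scene0.png

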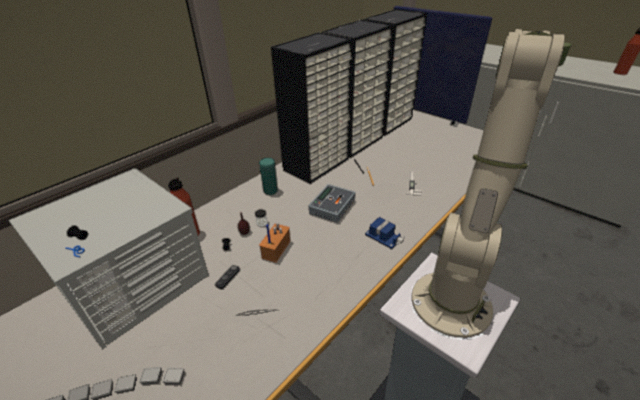

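View pics/top0.png

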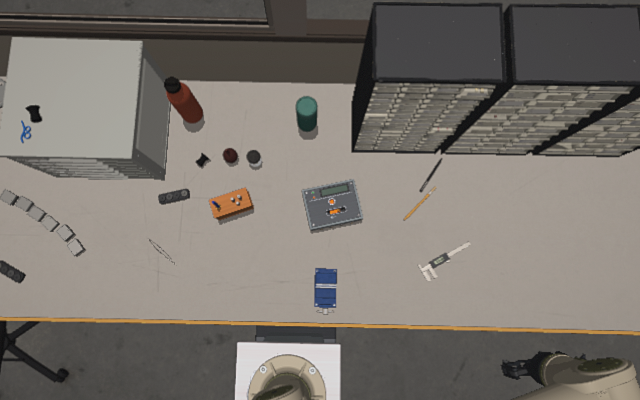

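View pics/wrist0.png

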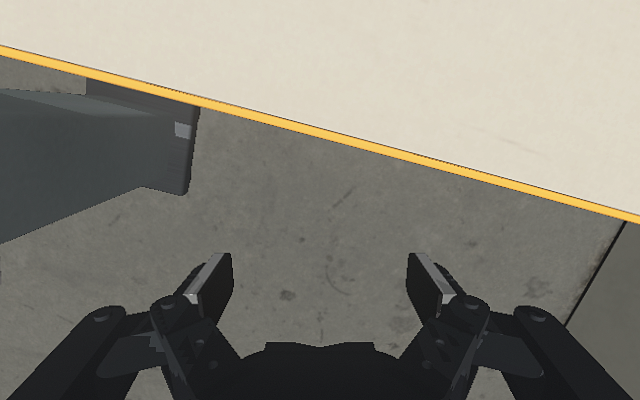

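The top view shows the stand at about (231,203), the box at about (332,205), and the arm out at the right. I'll enlarge both.

```bash
python3 - <<'E'
import cv2
a=cv2.imread("pics/top0.png"); 
c=cv2.resize(a[180:225,200:260],None,fx=13,fy=13,interpolation=cv2.INTER_CUBIC); cv2.imwrite("pics/c1.png",c)
c=cv2.resize(a[172:235,295:370],None,fx=10,fy=9.5,interpolation=cv2.INTER_CUBIC); c=cv2.resize(a[174:234,295:370],None,fx=10,fy=10,interpolation=cv2.INTER_CUBIC);cv2.imwrite("pics/c2.png",c)
a=cv2.imread("pics/scene0.png")
c=cv2.resize(a[180:270,220:360],None,fx=5.7,fy=5.7,interpolation=cv2.INTER_CUBIC); cv2.imwrite("pics/c3.png",c)
E
```

```text
(no output)
```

View pics/c1.png

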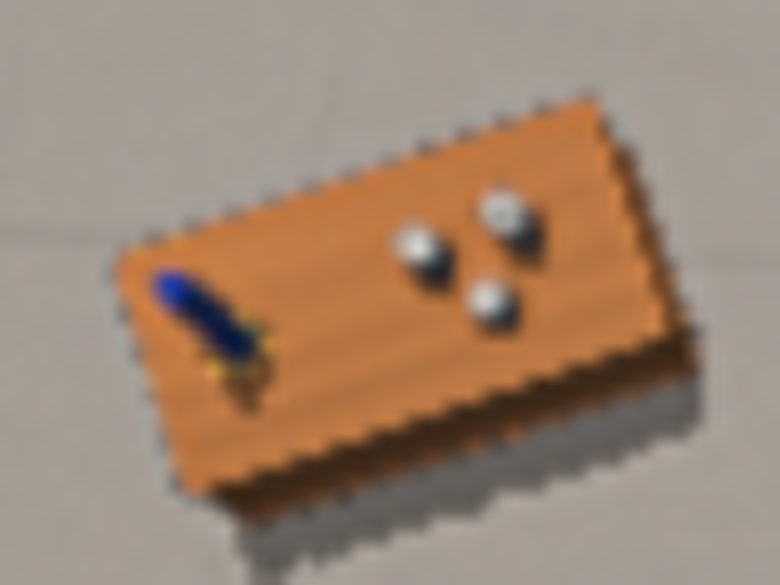

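View pics/c2.png

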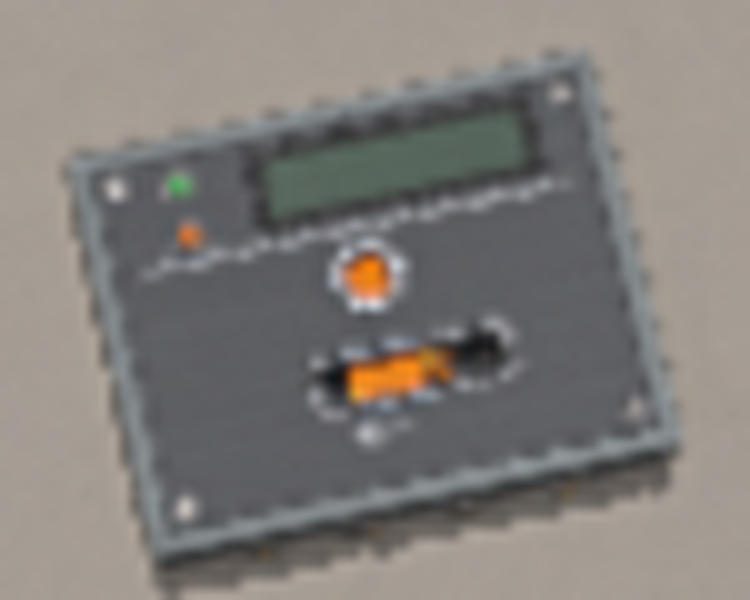

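View pics/c3.png

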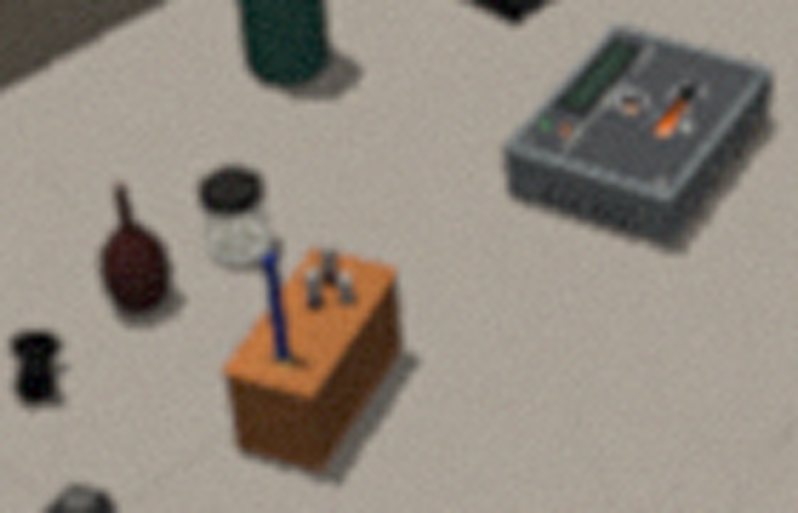

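```bash
cat > h.py <<'E'
import numpy as np, cv2
from scipy.optimize import least_squares
def proj(d,P):
    p,_=cv2.projectPoints(np.atleast_2d(P).astype(float),cv2.Rodrigues(d["R"])[0],d["t"],np.array([[d["fx"],0,d["cx"]],[0,d["fy"],d["cy"]],[0,0,1]]),d["dist"]); return p[:,0]
def ray(d,uv):
    K=np.array([[d["fx"],0,d["cx"]],[0,d["fy"],d["cy"]],[0,0,1]])
    n=cv2.undistortPoints(np.array([[uv]],float),K,d["dist"])[0,0]
    return -d["R"].T@d["t"], d["R"].T@np.array([n[0],n[1],1])
def onz(d,uv,z):
    c,v=ray(d,uv); return c+v*(z-c[2])/v[2]
def pose2(obs):
    """obs: list of (d, body pts, px). -> x,y,yaw"""
    def f(q):
        c,s=np.cos(q[2]),np.sin(q[2]); R=np.array([[c,-s,0],[s,c,0],[0,0,1]])
        return np.concatenate([(proj(d,B@R.T+[q[0],q[1],0])-p).ravel() for d,B,p in obs])
    c0=onz(obs[0][0],obs[0][2].mean(0),50)
    s=least_squares(f,[c0[0],c0[1],0.0],x_scale=[10,10,.1]); return s.x,f(s.x).reshape(-1,2)
def b2w(q,p):
    c,s=np.cos(q[2]),np.sin(q[2]); p=np.asarray(p,float); return np.array([q[0]+c*p[0]-s*p[1],q[1]+s*p[0]+c*p[1],p[2]])
E
python3 - <<'E'
from h import *
from rig import eyes
np.set_printoptions(precision=2,suppress=True)
T=eyes.get_image("top");S=eyes.get_image("scene")
cv=lambda L,ox,oy,k:(np.array(L,float)+.5)/k-.5+[ox,oy]
st=cv([(120,250),(597,97),(675,335),(190,490)],200,180,13)
bx=cv([(72,160),(585,55),(675,445),(160,553),(368,272),],295,174,10)
hs=np.array([29,59,70]);S4=[(1,1),(1,-1),(-1,-1),(-1,1)]
B=np.array([(29*a,59*b,70) for a,b in S4]); 
X=np.array([(65*a,85*b,48) for a,b in S4]+[(8,0,48)])
q,e=pose2([(T,B,st)]);print("stand top",q,e.ravel())
q2,e=pose2([(T,X,bx)]);print("box top",q2,e.ravel())
# scene
ss=cv([(318,248),(398,268),(310,397),(228,373)],220,180,5.7)  # +x-y? 
sb=cv([(622,25),(772,75),(670,195),(508,148),(628,102)],220,180,5.7)
print(proj(S,np.array([b2w(q,p) for p in B])),ss)
print(proj(S,np.array([b2w(q2,p) for p in X])),sb)
for n,p in (("hole",(0,38,70)),):print(n,b2w(q,p))
for n,p in (("bh",(8,0,48)),("cl",(-24,-36,48)),("op",(-24,22,48))):print(n,b2w(q2,p))
# pen top
u=cv([(172,288)],200,180,13)[0]; print("pentop",onz(T,u,150))
u2=cv([(272,258)],220,180,5.7)[0]
c1,v1=ray(T,u);c2,v2=ray(S,u2)
A=np.array([v1,-v2]).T;t=np.linalg.lstsq(A,c2-c1,rcond=None)[0];print(c1+v1*t[0],c2+v2*t[1])
E
```

```text
stand top [573.05 192.32   0.34] [ 0.27  0.38  0.1   0.44 -0.47 -0.37  0.1  -0.43]
box top [ 578.67 -123.5     0.23] [-0.62 -0.31  0.62 -0.77  0.92  0.08 -0.9   0.55 -0.03  0.39]
[[258.43 244.68]
 [274.72 223.42]
 [289.12 227.17]
 [273.61 249.01]] [[275.38 223.1 ]
 [289.41 226.61]
 [273.97 249.24]
 [259.59 245.03]]
[[307.09 205.61]
 [327.09 183.69]
 [355.1  191.73]
 [336.71 215.12]
 [329.86 197.98]] [[328.71 183.97]
 [355.03 192.75]
 [337.13 213.8 ]
 [308.71 205.55]
 [329.76 197.48]]
hole [560.36 228.14  70.  ]
bh [ 586.46 -121.67   48.  ]
cl [ 563.57 -164.05   48.  ]
op [ 550.27 -107.59   48.  ]
pentop [559.99 227.57 150.  ]
[559.84 227.37 150.9 ] [558.32 226.08 150.36]
```

```bash
cat >> h.py <<'E'
from scipy.spatial.transform import Rotation as Ro
np.set_printoptions(precision=3,suppress=True)
def need(target,Rt=None,s=None):
    from rig import sense
    s=s or sense(); Rc=Ro.from_quat(s["orientation"]); 
    dl=Rc.inv().apply(np.array(target)-s["position"]); print("pos",s["position"],"clock",s["clock"],"shift tool mm",dl)
    if Rt is not None: print("turn tool deg",np.degrees((Rc.inv()*Rt).as_rotvec()))
def down(yawz):  # x down, z dir at world yaw
    z=np.array([np.cos(yawz),np.sin(yawz),0]);x=np.array([0,0,-1.]);y=np.cross(z,x)
    return Ro.from_matrix(np.array([x,y,z]).T)
E
python3 - <<'E'
from h import *
from rig import sense
s=sense();print(Ro.from_quat(s["orientation"]).as_matrix())
for a in (0.23+np.pi/2,0.23-np.pi/2): need([560,228,200],down(a))
E
```

```text
[[-0.     0.968  0.251]
 [ 0.001  0.251 -0.968]
 [-1.    -0.    -0.001]]
pos [ 156.869 -604.77   249.817] clock 0.25 shift tool mm [  50.468  599.297 -704.839]
turn tool deg [-178.638   -0.001   -0.083]
pos [ 156.869 -604.77   249.817] clock 0.25 shift tool mm [  50.468  599.297 -704.839]
turn tool deg [ 1.362 -0.053  0.001]
```

Call:
{"name": "drive_tool", "arguments": {
  "moves": [
    [0,0.0335,-0.0219,0,0,0,0],
    [0,0.0335,-0.0219,0,0,0,0],
    [0,0.0335,-0.0219,0,0,0,0],
    [0,0.0335,-0.0219,0,0,0,0],
    [0,0.0335,-0.0219,0,0,0,0],
    [0,0.0335,-0.0219,0,0,0,0],
    [0,0.0335,-0.0219,0,0,0,0],
    [0,0.0335,-0.0219,0,0,0,0],
    [0,0.0335,-0.0219,0,0,0,0],
    [0,0.0335,-0.0219,0,0,0,0],
    [0,0.0335,-0.0219,0,0,0,0],
    [0,0.0335,-0.0219,0,0,0,0]
  ]
}}

```text
clock: 1.25
position: [481.0, -248.0, 250.6]
orientation: [0.433, 0.559, -0.433, 0.559]
ft_force: [0.5, -0.7, 0.4]
width: 85.3
```

Call:
{"name": "drive_tool", "arguments": {
  "moves": [
    [0,0.022,-0.0332,0,0,0,0],
    [0,0.022,-0.0332,0,0,0,0],
    [0,0.022,-0.0332,0,0,0,0],
    [0,0,0,1.3,0,0,0],
    [0,0,0,0,0,0,0],
    [0,0,0,0,0,0,0]
  ]
}}

```text
clock: 1.75
position: [518.8, -137.0, 250.2]
orientation: [0.439, 0.554, -0.439, 0.554]
ft_force: [0.1, -0.4, -0.1]
width: 85.5
```

```bash
python3 - <<'E'
from h import *
from rig import sense, eyes
import pickle
s=sense();d=eyes.get_image("wrist");d["s"]=s
pickle.dump(d,open("w1.pkl","wb"))
cv2.imwrite("pics/w1.png",d["image"][:,:,::-1]); need([560,228,200],down(.23-np.pi/2)); print(-d["R"].T@d["t"],d["R"])
E
```

```text
pos [ 518.553 -138.012  250.168] clock 1.8 shift tool mm [  49.937  123.832 -346.946]
turn tool deg [0.001 0.026 0.033]
[ 590.462 -121.163  373.438] [[ 0.23  -0.973 -0.   ]
 [-0.932 -0.221  0.286]
 [-0.279 -0.066 -0.958]]
```

View pics/w1.png

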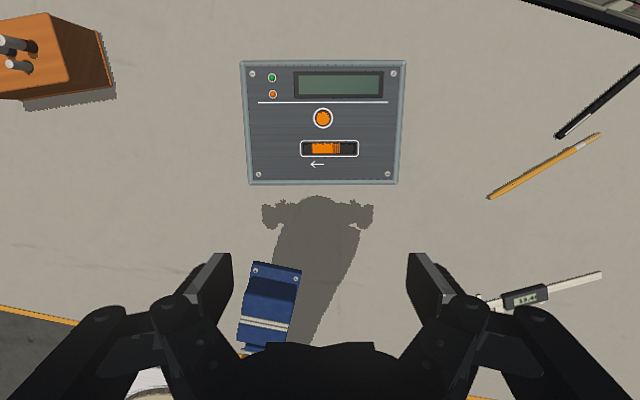

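```bash
python3 - <<'E'
import cv2
a=cv2.imread("pics/w1.png")
cv2.imwrite("pics/c4.png",cv2.resize(a[95:175,290:370],None,fx=7,fy=7,interpolation=cv2.INTER_CUBIC))
cv2.imwrite("pics/c5.png",cv2.resize(a[50:195,230:420],None,fx=4,fy=4,interpolation=cv2.INTER_CUBIC))
E
```

```text
(no output)
```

View pics/c4.png

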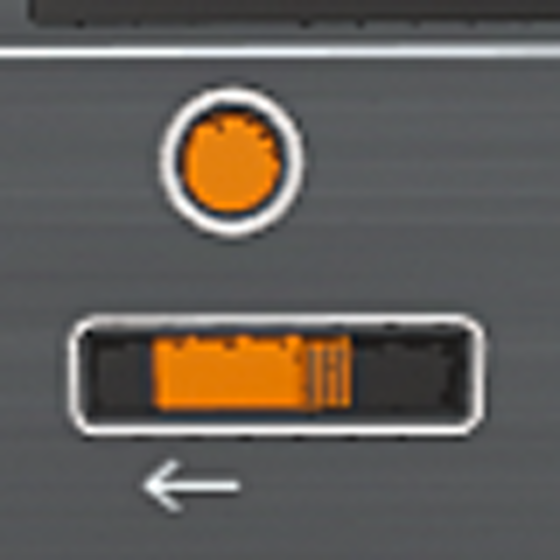

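View pics/c5.png

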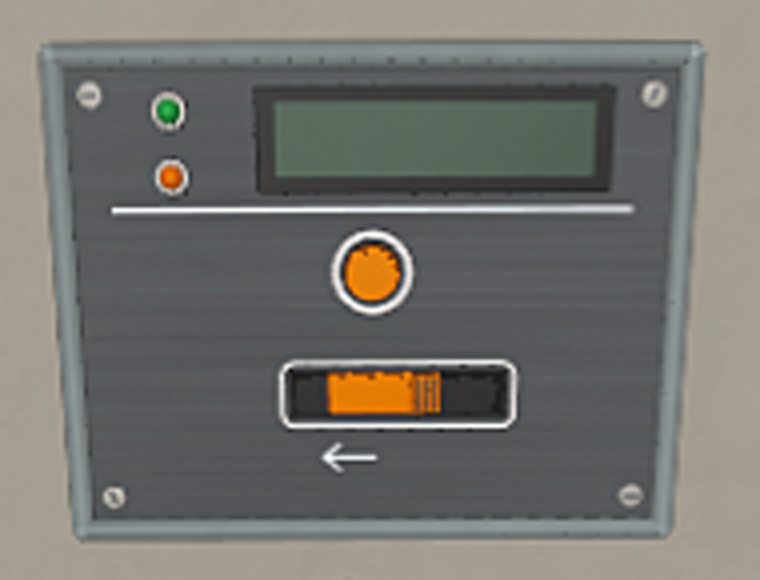

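```bash
python3 - <<'E'
from h import *
import pickle
d=pickle.load(open("w1.pkl","rb"))
cv=lambda L,ox,oy,k:(np.array(L,float)+.5)/k-.5+[ox,oy]
f=cv([(231,161),(278,374)],290,95,7)
c=cv([(40,42),(703,42),(670,540),(78,540)],230,50,4)
S4=[(1,1),(1,-1),(-1,-1),(-1,1)]
X=np.array([(65*a,85*b,48) for a,b in S4])
F=np.array([(8,0,48),(-24,-7,48)])
for o in ([(d,F,f)],[(d,X,c)],[(d,np.vstack([F,X]),np.vstack([f,c]))]):
    q,e=pose2(o);print(q,e.ravel())
    for n,p in (("bh",(8,0,48)),("slotmid",(-24,-7,48)),("cl",(-24,-36,48)),("op",(-24,22,48))):print(n,b2w(q,p))
for u in cv([(350,374),(303,374),(476,374)],290,95,7):
    p=onz(d,u,46); c_,s_=np.cos(q[2]),np.sin(q[2]); w=p-[q[0],q[1],0]; print("boxframe",c_*w[0]+s_*w[1],-s_*w[0]+c_*w[1])
E
```

```text
[ 579.953 -127.206    0.245] [ 0.     0.002 -0.    -0.002]
bh [ 587.714 -125.268   48.   ]
slotmid [ 558.363 -139.811   48.   ]
cl [ 565.388 -167.947   48.   ]
op [ 551.338 -111.674   48.   ]
[ 579.496 -127.479    0.235] [-1.084 -0.098  1.699 -0.614  0.961  0.445 -1.645  0.874]
bh [ 587.275 -125.615   48.   ]
slotmid [ 557.788 -139.879   48.   ]
cl [ 564.545 -168.08    48.   ]
op [ 551.03  -111.677   48.   ]
[ 579.658 -127.41     0.235] [ 0.194  0.328 -0.089  0.37  -1.133 -0.272  1.676 -0.814  0.955  0.285
 -1.673  0.734]
bh [ 587.438 -125.545   48.   ]
slotmid [ 557.952 -139.813   48.   ]
cl [ 564.713 -168.014   48.   ]
op [ 551.19  -111.612   48.   ]
boxframe -23.850269660910136 -18.417373674762842
boxframe -23.830756690801394 -11.068155316852337
boxframe -23.895802629316965 -38.1277379500169
```

Call:
{"name": "drive_tool", "arguments": {
  "moves": [
    [0,0.01376,-0.0385,0,0,0,0],
    [0,0.01376,-0.0385,0,0,0,0],
    [0,0.01376,-0.0385,0,0,0,0],
    [0,0.01376,-0.0385,0,0,0,0],
    [0,0.01376,-0.0385,0,0,0,0],
    [0,0.01376,-0.0385,0,0,0,0],
    [0,0.01376,-0.0385,0,0,0,0],
    [0,0.01376,-0.0385,0,0,0,0],
    [0,0.01376,-0.0385,0,0,0,0],
    [0.02,0,0,0,0,0,0],
    [0,0,0,0,0,0,0],
    [0,0,0,0,0,0,0]
  ]
}}

```text
clock: 2.8
position: [560.4, 227.0, 229.1]
orientation: [0.438, 0.554, -0.441, 0.554]
ft_force: [-0.1, -0.0, 0.8]
width: 85.6
```

```bash
python3 - <<'E'
from h import *
from rig import sense, eyes
import pickle
d=eyes.get_image("wrist");d["s"]=s=sense()
pickle.dump(d,open("w2.pkl","wb"))
a=d["image"][:,:,::-1];cv2.imwrite("pics/w2.png",a); need([560,228,130],down(.235-np.pi/2))
print(proj(d,[[560.4,228.1,150],[560.4,228.1,70],[558.3,226,150]]))
E
```

```text
pos [560.96  226.423 230.186] clock 2.85 shift tool mm [100.184  -0.486  -1.882]
turn tool deg [-0.41   0.074  0.054]
[[316.286 218.807]
 [317.025 191.012]
 [318.451 222.072]]
```

View pics/w2.png

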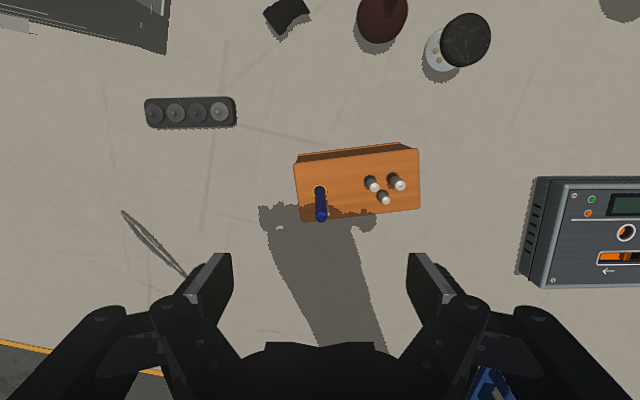

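```bash
python3 - <<'E'
from h import *
import pickle
d=pickle.load(open("w2.pkl","rb"));s=d["s"]
a=d["image"][:,:,::-1]
cv2.imwrite("pics/c6.png",cv2.resize(a[170:240,285:355],None,fx=8,fy=8,interpolation=cv2.INTER_CUBIC))
R=Ro.from_quat(s["orientation"])
print(R.inv().apply(-d["R"].T@d["t"]-s["position"]), d["R"]@R.as_matrix())
E
```

```text
[-122.033   73.082    0.311] [[ 0.001  0.002  1.   ]
 [-0.287 -0.958  0.002]
 [ 0.958 -0.287 -0.   ]]
```

View pics/c6.png

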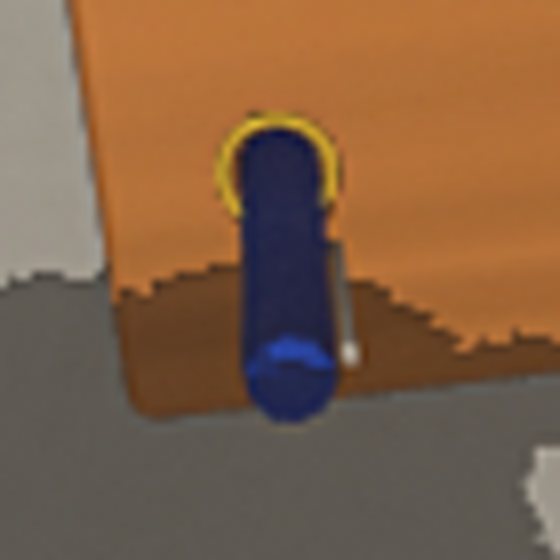

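```bash
python3 - <<'E'
from h import *
import pickle
d=pickle.load(open("w2.pkl","rb"));s=d["s"]
print(s["joints"])
cv=lambda L,ox,oy,k:(np.array(L,float)+.5)/k-.5+[ox,oy]
t,b=cv([(290,376),(278,170)],285,170,8)
for z,u in((150,t),(70,b)):
    p=onz(d,u,z);print(p,Ro.from_quat(s["orientation"]).inv().apply(p-s["position"]))
E
```

```text
[-0.022  0.406 -0.563  1.439  0.218  1.36  -1.937]
[562.824 225.3   150.   ] [80.187  1.637  1.412]
[561.109 225.955  70.   ] [160.187   0.189   0.283]
```

Call:
{"name": "drive_tool", "arguments": {
  "moves": [
    [0,0.0013,0.0011,-7.1,0,0,0],
    [0,0,0,-7.1,0,0,0],
    [0,0,0,-7.1,0,0,0],
    [0,0,0,-7.1,0,0,0],
    [0,0,0,-7.1,0,0,0],
    [0,0,0,-7.1,0,0,0],
    [0,0,0,-7.1,0,0,0],
    [0,0,0,-7.1,0,0,0],
    [0,0,0,-7.1,0,0,0],
    [0,0,0,-7.1,0,0,0],
    [0,0,0,-7.1,0,0,0],
    [0,0,0,-7.1,0,0,0]
  ]
}}

```text
clock: 3.85
position: [563.0, 225.4, 231.6]
orientation: [-0.053, 0.704, 0.052, 0.706]
ft_force: [-0.2, 0.9, -0.2]
width: 85.4
```

Call:
{"name": "drive_tool", "arguments": {
  "moves": [
    [0.02,0,0,-5.0,0,0,0],
    [0.02,0,0,0,0,0,0],
    [0,0,0,0,0,0,0],
    [0,0,0,0,0,0,0],
    [0,0,0,0,0,0,0]
  ]
}}

```text
clock: 4.27
position: [562.6, 227.2, 192.0]
orientation: [-0.082, 0.702, 0.082, 0.703]
ft_force: [0.4, -0.1, -0.0]
width: 85.5
```

```bash
python3 - <<'E'
from h import *
from rig import sense, eyes
import pickle
d=eyes.get_image("wrist");d["s"]=s=sense()
pickle.dump(d,open("w3.pkl","wb"))
a=d["image"][:,:,::-1];cv2.imwrite("pics/w3.png",a); need([562.2,225.6,130],down(.235+0*np.pi));need([562.2,225.6,130],down(.235+np.pi))
print(s["joints"],s["orientation"])
E
```

```text
pos [562.649 227.709 192.209] clock 4.3167 shift tool mm [62.207 -1.944 -1.073]
turn tool deg [-0.138  0.138  0.004]
pos [562.649 227.709 192.209] clock 4.3167 shift tool mm [62.207 -1.944 -1.073]
turn tool deg [179.862   0.007  -0.216]
[ 0.16   0.505 -0.838  1.482  0.381  1.321 -0.476] [-0.082  0.701  0.082  0.703]
```

View pics/w3.png

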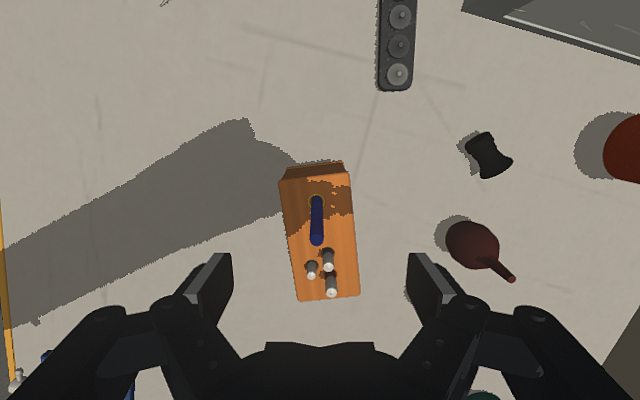

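```bash
python3 - <<'E'
from h import *
import pickle
d=pickle.load(open("w3.pkl","rb"))
a=d["image"][:,:,::-1]
cv2.imwrite("pics/c7.png",cv2.resize(a[185:255,282:352],None,fx=8,fy=8,interpolation=cv2.INTER_CUBIC))
E
```

```text
(no output)
```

View pics/c7.png

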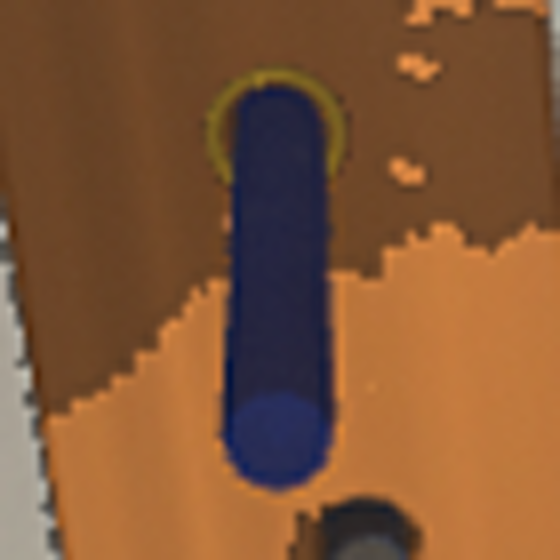

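```bash
python3 - <<'E'
from h import *
import pickle
d=pickle.load(open("w3.pkl","rb"));s=d["s"]
cv=lambda L,ox,oy,k:(np.array(L,float)+.5)/k-.5+[ox,oy]
t,b=cv([(278,440),(278,128)],282,185,8)
for z,u in((150,t),(70,b)):
    p=onz(d,u,z);print(p,Ro.from_quat(s["orientation"]).inv().apply(p-s["position"]))
print(Ro.from_quat(s["orientation"]).inv().apply(-d["R"].T@d["t"]-s["position"]))
E
```

```text
[561.79  225.957 150.   ] [42.206 -1.503 -1.341]
[560.883 227.028  70.   ] [122.204  -0.247  -2.17 ]
[-122.982   71.174    0.616]
```

Call:
{"name": "drive_tool", "arguments": {
  "moves": [
    [0.015,-0.0012,-0.0015,0,0,0,0],
    [0.02,0,0,0,0,0,0],
    [0.02,0,0,0,0,0,0],
    [0.007,0,0,0,0,0,0],
    [0,0,0,0,0,0,0],
    [0,0,0,0,0,0,120],
    [0,0,0,0,0,0,160]
  ],
  "grip_force": 30
}}

```text
clock: 4.9
position: [561.3, 227.3, 130.2]
orientation: [-0.082, 0.701, 0.083, 0.703]
ft_force: [0.1, -0.5, 0.1]
width: 63.6
```

```bash
python3 - <<'E'
from h import *
from rig import sense, eyes
import pickle
d=eyes.get_image("wrist");d["s"]=s=sense()
pickle.dump(d,open("w4.pkl","wb"))
a=d["image"][:,:,::-1];cv2.imwrite("pics/w4.png",a); print(s["position"],s["width"])
E
```

```text
[561.252 227.312 130.104] 56.84557099196782
```

View pics/w4.png

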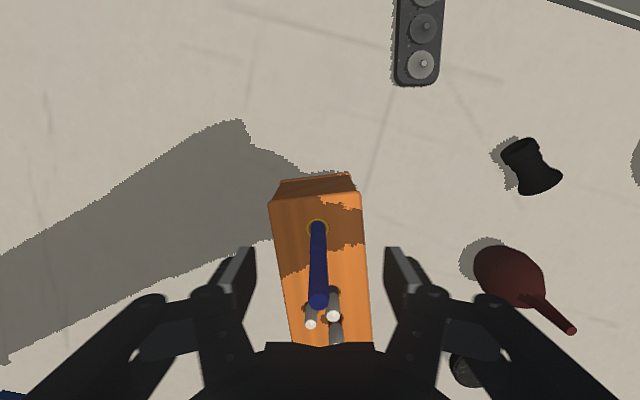

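The pen top at (319,298) is centred between the pads (256 and 384), so I'm closing.

Call:
{"name": "drive_tool", "arguments": {
  "moves": [
    [0,0,0,0,0,0,200],
    [0,0,0,0,0,0,255],
    [0,0,0,0,0,0,255],
    [0,0,0,0,0,0,255],
    [0,0,0,0,0,0,255],
    [0,0,0,0,0,0,255]
  ],
  "grip_force": 30
}}

```text
clock: 5.45
position: [560.5, 226.8, 128.5]
orientation: [-0.083, 0.702, 0.083, 0.702]
ft_force: [0.4, -0.1, 0.7]
width: 8.3
```

Call:
{"name": "drive_tool", "arguments": {
  "moves": [
    [0,0,0,0,0,0,255],
    [0,0,0,0,0,0,255],
    [0,0,0,0,0,0,255],
    [0,0,0,0,0,0,255]
  ],
  "grip_force": 80
}}

```text
clock: 5.78
position: [560.5, 226.8, 128.4]
orientation: [-0.083, 0.702, 0.083, 0.702]
ft_force: [0.6, 1.1, 1.4]
width: 7.0
```

Call:
{"name": "drive_tool", "arguments": {
  "moves": [
    [-0.005,0,0,0,0,0,255],
    [-0.01,0,0,0,0,0,255],
    [-0.015,0,0,0,0,0,255],
    [-0.02,0,0,0,0,0,255],
    [-0.02,0,0,0,0,0,255],
    [-0.02,0,0,0,0,0,255],
    [-0.02,0,0,0,0,0,255],
    [0,0,0,0,0,0,255],
    [0,0,0,0,0,0,255]
  ]
}}

```text
clock: 6.53
position: [560.9, 227.2, 240.3]
orientation: [-0.083, 0.701, 0.083, 0.703]
ft_force: [-0.2, 0.4, -1.2]
width: 7.2
```

```bash
cat > look.py <<'E'
import sys,pickle
from h import *
from rig import sense, eyes
def look(n,tag):
    d=eyes.get_image(n);d["s"]=sense();pickle.dump(d,open(f"{tag}.pkl","wb"));cv2.imwrite(f"pics/{tag}.png",d["image"][:,:,::-1]);return d
def crop(d,name,x,y,w,h,k):
    cv2.imwrite(f"pics/{name}.png",cv2.resize(np.ascontiguousarray(d["image"][y:y+h,x:x+w,::-1]),None,fx=k,fy=k,interpolation=cv2.INTER_CUBIC))
cv_=lambda L,ox,oy,k:(np.array(L,float)+.5)/k-.5+[ox,oy]
E
python3 - <<'E'
from look import *
d=look("wrist","w5");print(d["s"]["width"],d["s"]["position"])
d=look("scene","s5");crop(d,"c8",220,170,120,90,6)
E
```

```text
7.428907433510736 [560.49  226.789 238.947]
```

View pics/w5.png

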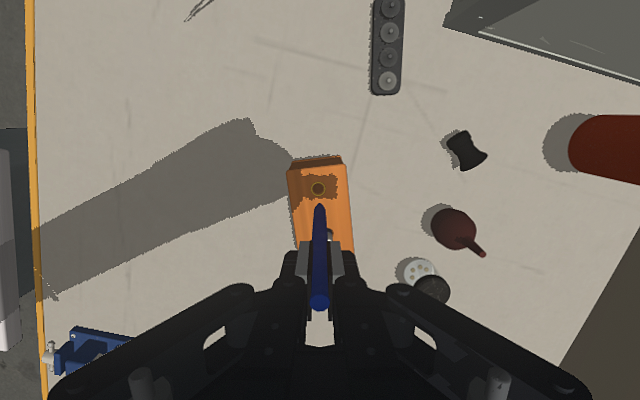

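View pics/c8.png

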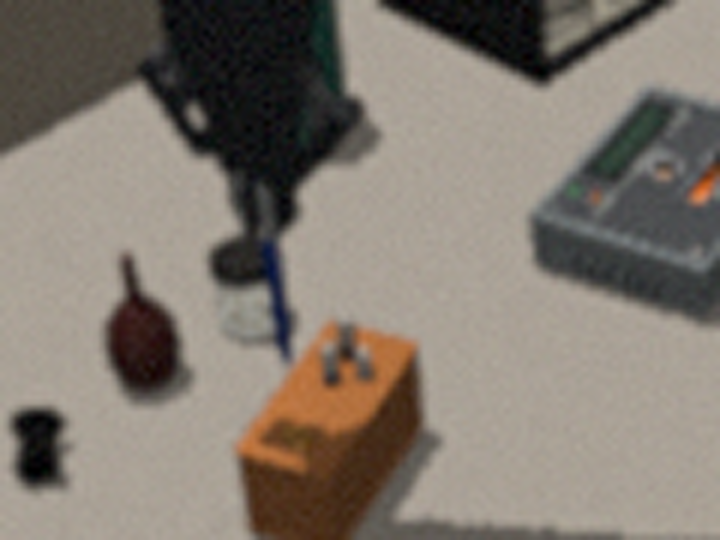

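Call:
{"name": "drive_tool", "arguments": {
  "moves": [
    [0,0,0,7.1,0,0,255],
    [0,0,0,7.1,0,0,255],
    [0,0,0,7.1,0,0,255],
    [0,0,0,7.1,0,0,255],
    [0,0,0,7.1,0,0,255],
    [0,0,0,7.1,0,0,255],
    [0,0,0,7.1,0,0,255],
    [0,0,0,7.1,0,0,255],
    [0,0,0,7.1,0,0,255],
    [0,0,0,7.1,0,0,255],
    [0,0,0,7.1,0,0,255],
    [0,0,0,7.1,0,0,255]
  ]
}}

```text
clock: 7.63
position: [559.9, 226.4, 237.1]
orientation: [0.415, 0.572, -0.417, 0.571]
ft_force: [0.3, 0.1, -1.0]
width: 7.3
```

Call:
{"name": "drive_tool", "arguments": {
  "moves": [
    [0,0,0,4.8,0,0,255],
    [0,0,0,0,0,0,255]
  ]
}}

```text
clock: 7.8
position: [559.9, 226.4, 237.2]
orientation: [0.438, 0.555, -0.44, 0.554]
ft_force: [-0.9, 0.8, -0.4]
width: 7.2
```

```bash
python3 - <<'E'
from look import *
q=[579.7,-127.4,.235]
need(b2w(q,(-24,-27,200)),down(.235-np.pi/2))
E
```

```text
pos [559.926 226.442 237.195] clock 7.8 shift tool mm [ 37.508 -85.493 376.072]
turn tool deg [-0.242  0.021  0.118]
```

Call:
{"name": "drive_tool", "arguments": {
  "moves": [
    [0,-0.0085,0.0376,0,0,0,255],
    [0,-0.0085,0.0376,0,0,0,255],
    [0,-0.0085,0.0376,0,0,0,255],
    [0,-0.0085,0.0376,0,0,0,255],
    [0,-0.0085,0.0376,0,0,0,255],
    [0,-0.0085,0.0376,0,0,0,255],
    [0,-0.0085,0.0376,0,0,0,255],
    [0,-0.0085,0.0376,0,0,0,255],
    [0,-0.0085,0.0376,0,0,0,255],
    [0,-0.009,0.0376,0,0,0,255],
    [0.03,0,0,0,0,0,255],
    [0.025,0,0,0,0,0,255]
  ]
}}

```text
clock: 8.8
position: [564.3, -163.2, 182.4]
orientation: [0.439, 0.554, -0.439, 0.555]
ft_force: [-0.4, 1.0, -1.2]
width: 7.2
```

Call:
{"name": "drive_tool", "arguments": {
  "moves": [
    [0,0,0,0,0,0,255],
    [0,0,0,0,0,0,255],
    [0,0,0,0,0,0,255]
  ]
}}

```text
clock: 9.05
position: [565.2, -158.2, 184.4]
orientation: [0.438, 0.555, -0.437, 0.556]
ft_force: [1.0, 0.4, 0.6]
width: 7.3
```

```bash
python3 - <<'E'
from look import *
q=[579.7,-127.4,.235]
d=look("wrist","w6");crop(d,"c9",270,160,120,100,6)
d=look("scene","s6");crop(d,"c10",290,165,80,60,9)
d=look("top","t6");crop(d,"c11",295,174,75,60,8)
need(b2w(q,(-24,-27,200)),down(.235-np.pi/2))
E
```

```text
pos [ 565.729 -158.38   185.154] clock 9.2 shift tool mm [-14.853  -3.162   0.139]
turn tool deg [ 0.072  0.072 -0.142]
```

View pics/w6.png

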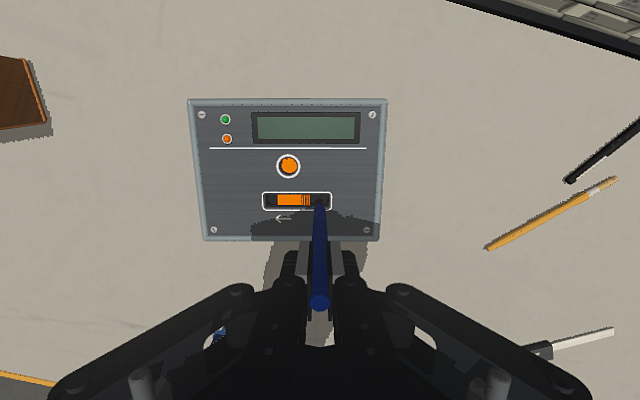

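View pics/c10.png

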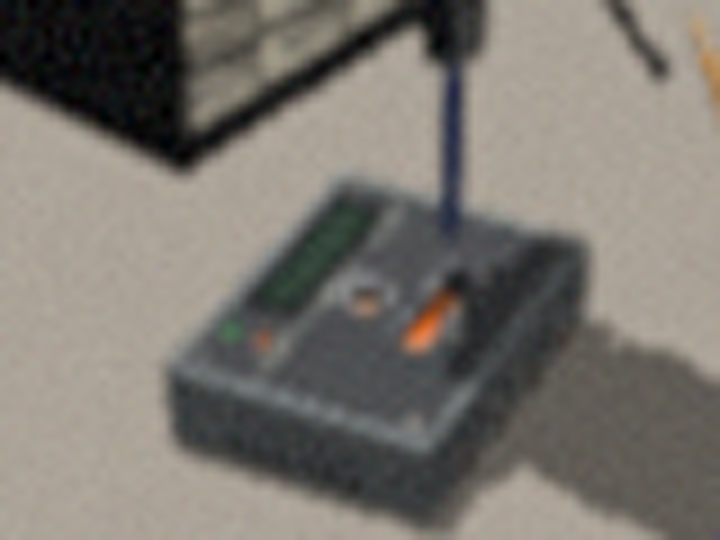

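View pics/c11.png

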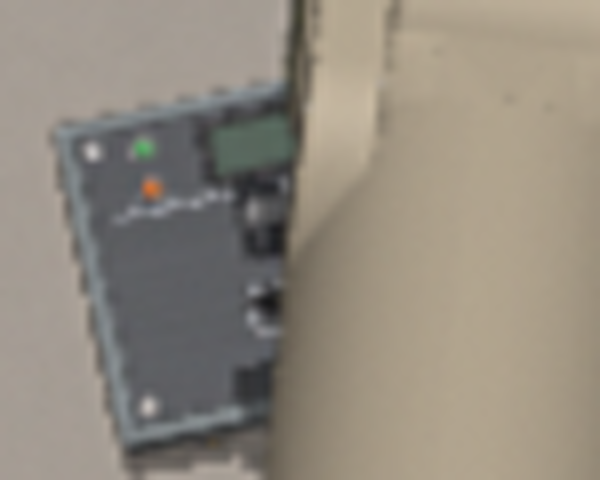

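```bash
python3 - <<'E'
from look import *
d=pickle.load(open("w6.pkl","rb"));crop(d,"c9",255,150,90,75,8)
E
```

```text
(no output)
```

View pics/c9.png

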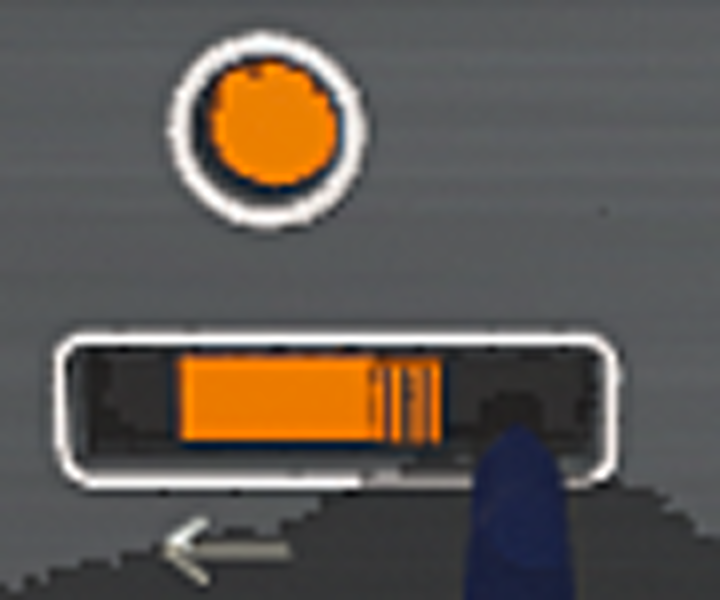

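```bash
python3 - <<'E'
from look import *
d=pickle.load(open("w6.pkl","rb"));s=d["s"]
f=cv_([(266,130),(338,410)],255,150,8)
F=np.array([(8,0,48),(-24,-7,48)])
q,e=pose2([(d,F,f)]);print(q,e.ravel())
tip=cv_([(512,390)],255,150,8)[0]
Rt=Ro.from_quat(s["orientation"])
ri=lambda p:Rt.inv().apply(p-s["position"])
c=-d["R"].T@d["t"];print("cam tool",ri(c))
for x in (116,117,118): print("tip tool",ri(onz(d,tip,s["position"][2]-x)))
for n,p in (("bh",(8,0,48)),("start",(-24,-27,48)),("end",(-24,9,48))): print(n,b2w(q,p),ri(b2w(q,p)))
for u in cv_([(442,400),(600,400),(90,400)],255,150,8):
    w=onz(d,u,46)-[q[0],q[1],0]; print("boxframe",Ro.from_euler("z",-q[2]).apply(w))
# scene tip
S=pickle.load(open("s6.pkl","rb"))
u=cv_([(452,240)],290,165,9)[0];c2,v2=ray(S,u);c1,v1=ray(d,tip)
t=np.linalg.lstsq(np.array([v1,-v2]).T,c2-c1,rcond=None)[0];print(c1+v1*t[0],c2+v2*t[1])
print(s["joints"])
E
```

```text
[ 579.834 -127.066    0.244] [ 0.028  0.123 -0.029 -0.131]
cam tool [-122.537   73.072    1.029]
tip tool [116.011   5.125   0.11 ]
tip tool [117.01    4.84    0.106]
tip tool [118.009   4.556   0.103]
bh [ 587.597 -125.131   48.   ] [137.073  28.822 -27.094]
start [ 563.076 -159.068   48.   ] [137.029  -2.98    0.139]
end [ 554.37  -124.136   48.   ] [137.002  -3.243 -35.86 ]
boxframe [-23.589 -18.844  46.   ]
boxframe [-23.707 -36.996  46.   ]
boxframe [-23.324  21.637  46.   ]
[ 570.531 -157.218   67.684] [ 567.233 -160.929   68.827]
[ 0.525  0.369 -0.395  1.561  0.147  1.239 -1.227]
```

Call:
{"name": "drive_tool", "arguments": {
  "moves": [
    [0.003,-0.0038,0,0,0,0,255],
    [0.006,-0.0038,0,0,0,0,255],
    [0.005,0,0,0,0,0,255],
    [0,0,0,0,0,0,255],
    [0,0,0,0,0,0,255],
    [0,0,0,0,0,0,255]
  ]
}}

```text
clock: 9.7
position: [557.3, -160.6, 169.3]
orientation: [0.438, 0.555, -0.438, 0.555]
ft_force: [-0.9, 0.5, -0.3]
width: 7.5
```

```bash
python3 - <<'E'
from look import *
d=look("wrist","w7");crop(d,"c12",255,150,90,75,8)
d=look("scene","s7");crop(d,"c13",305,170,60,45,13)
E
```

```text
(no output)
```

View pics/c12.png

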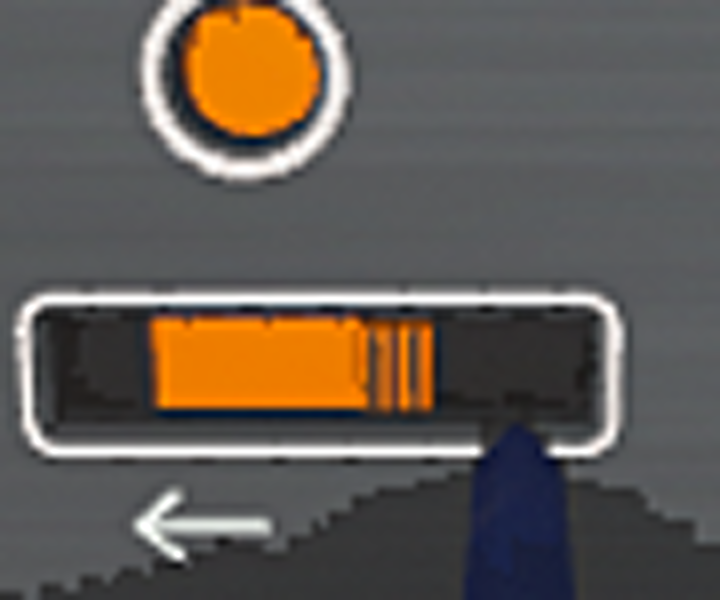

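View pics/c13.png

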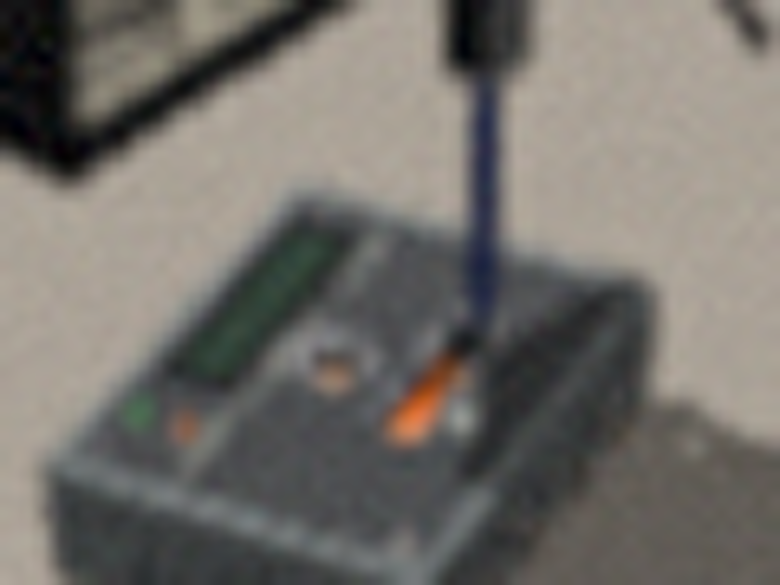

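```bash
python3 - <<'E'
from look import *
d=pickle.load(open("w7.pkl","rb"))
im=d["image"][185:215,300:340,::-1].astype(float)
im=np.clip((im/90.)**.7*255,0,255).astype(np.uint8)
cv2.imwrite("pics/c14.png",cv2.resize(im,None,fx=18,fy=18,interpolation=cv2.INTER_NEAREST))
E
```

```text
(no output)
```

View pics/c14.png

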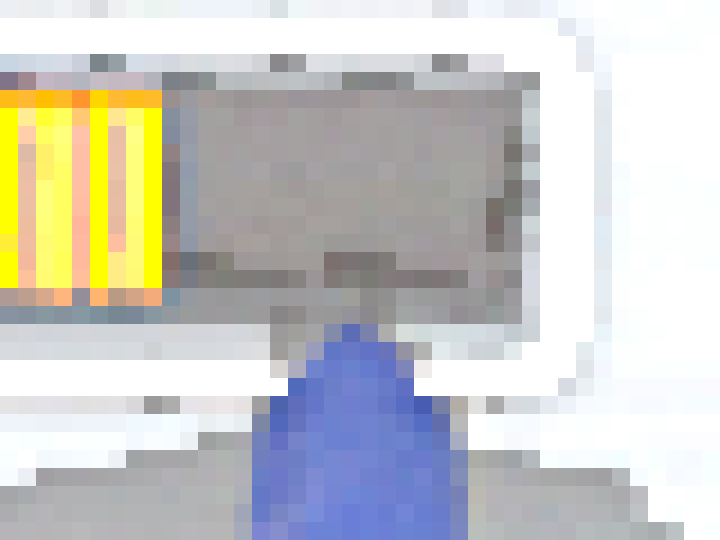

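```bash
cat > rel.py <<'E'
from look import *
def rel(d,hole,slot,tip,L=117.5):
    s=d["s"];F=np.array([(8,0,48),(-24,-7,48)])
    Rt=Ro.from_quat(s["orientation"]);zc=(-d["R"].T@d["t"])[2]-122.5
    q,e=pose2([(d,F,np.array([hole,slot]))]);print("q",q,"res",np.abs(e).max())
    T=onz(d,tip,zc-L);tb=Ro.from_euler("z",-q[2]).apply(T-[q[0],q[1],0])
    print("tip world",T,"tip in box",tb,"tip tool",Rt.inv().apply(T-s["position"]))
    for n,p in (("hole",(8,0)),("start",(-24,-27)),("end",(-24,9))):
        print(n,"shift",Rt.inv().apply(b2w(q,(p[0],p[1],0))-T)[1:])
E
python3 - <<'E'
from rel import *
d=pickle.load(open("w7.pkl","rb"))
rel(d,*cv_([(246,76),(321,374)],255,150,8),(319.6,202.9))
d=pickle.load(open("w6.pkl","rb"))
rel(d,*cv_([(266,130),(338,410)],255,150,8),(319.6,202.9))
E
```

```text
q [ 579.933 -127.235    0.236] res 0.046769617609641045
tip world [ 558.839 -161.426   52.539] tip in box [-28.489 -28.325  52.539] tip tool [116.901   1.105   1.157]
hole shift [ 36.454 -28.352]
start shift [ 4.476 -1.326]
end shift [  4.446 -37.326]
q [ 579.834 -127.066    0.244] res 0.13133935091792637
tip world [ 566.829 -159.014   67.718] tip in box [-20.345 -27.855  67.718] tip tool [117.319   0.72    0.982]
hole shift [ 28.006 -28.111]
start shift [-3.796 -0.878]
end shift [ -4.059 -36.877]
```

Call:
{"name": "drive_tool", "arguments": {
  "moves": [
    [0,0.0022,-0.0005,0,0,0,255],
    [0,0.0022,-0.0005,0,0,0,255],
    [0,0,0,0,0,0,255],
    [0,0,0,0,0,0,255],
    [0,0,0,0,0,0,255],
    [0,0,0,0,0,0,255]
  ]
}}

```text
clock: 10.3
position: [561.3, -158.6, 169.3]
orientation: [0.438, 0.555, -0.438, 0.555]
ft_force: [-0.0, -0.6, -0.9]
width: 7.2
```

```bash
python3 - <<'E'
from rel import *
d=look("wrist","w8");crop(d,"c15",255,150,90,75,8)
d=look("scene","s8");crop(d,"c16",305,170,60,45,13)
E
```

```text
(no output)
```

View pics/c15.png

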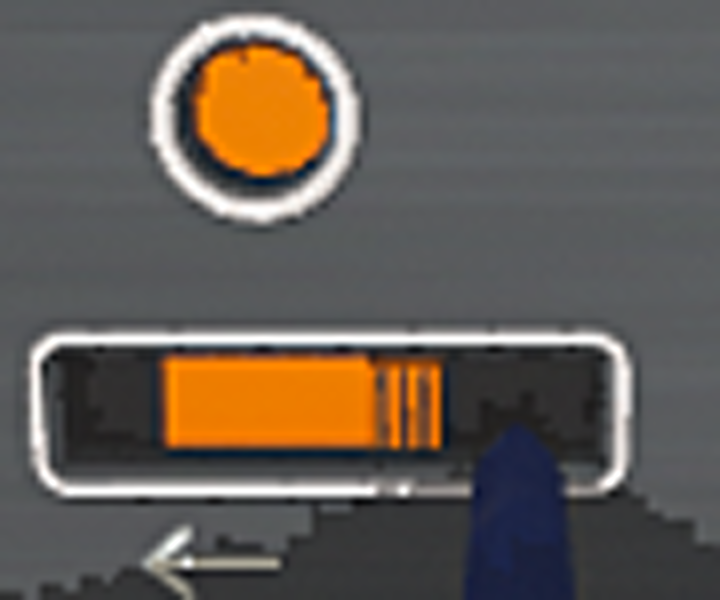

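View pics/c16.png

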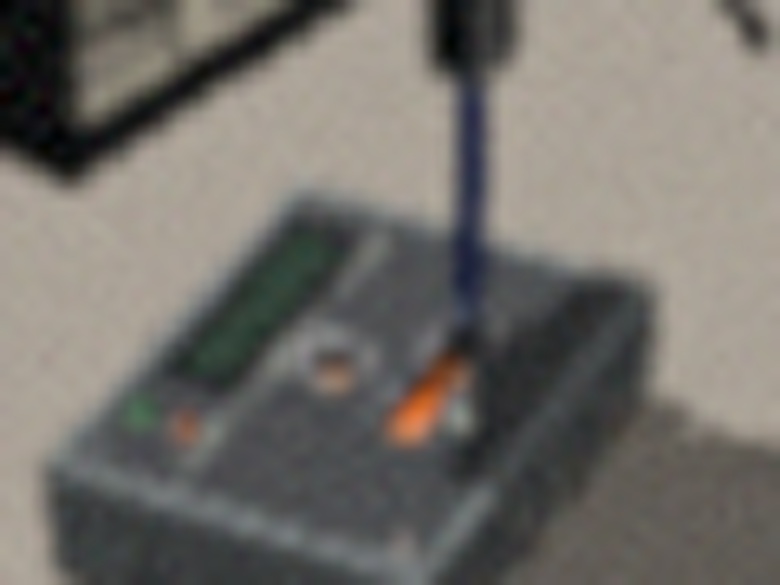

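```bash
python3 - <<'E'
from rel import *
d=pickle.load(open("w8.pkl","rb"))
rel(d,*cv_([(256,117),(331,413)],255,150,8),(319.5,202.9))
E
```

```text
q [ 579.967 -127.211    0.237] res 0.016305968799713355
tip world [ 562.825 -159.417   52.543] tip in box [-24.226 -27.279  52.543] tip tool [116.755   1.292   1.094]
hole shift [ 32.161 -27.356]
start shift [ 0.229 -0.276]
end shift [  0.139 -36.276]
```

Call:
{"name": "drive_tool", "arguments": {
  "moves": [
    [0.003,0,0,0,0,0,255],
    [0.003,0,0,0,0,0,255],
    [0.003,0,0,0,0,0,255],
    [0,0,0,0,0,0,255],
    [0,0,0,0,0,0,255]
  ]
}}

```text
clock: 10.82
position: [561.1, -158.6, 159.9]
orientation: [0.438, 0.555, -0.438, 0.555]
ft_force: [-0.4, 0.4, -0.3]
width: 6.7
```

Call:
{"name": "drive_tool", "arguments": {
  "moves": [
    [0.003,0,0,0,0,0,255],
    [0.003,0,0,0,0,0,255],
    [0.002,0,0,0,0,0,255],
    [0,0,0,0,0,0,255],
    [0,0,0,0,0,0,255]
  ]
}}

```text
clock: 11.23
position: [561.3, -158.6, 152.1]
orientation: [0.438, 0.555, -0.438, 0.555]
ft_force: [-0.4, 0.7, -0.6]
width: 7.0
```

```bash
python3 - <<'E'
from rel import *
d=look("wrist","w9");crop(d,"c17",255,150,90,75,8);s=d["s"];print(s["position"],s["ft_force"],s["torque"],s["clock"])
E
```

```text
[ 561.357 -158.566  152.286] [-0.158  0.213  0.029] [0.011 0.036 0.024] 11.2833
```

View pics/c17.png

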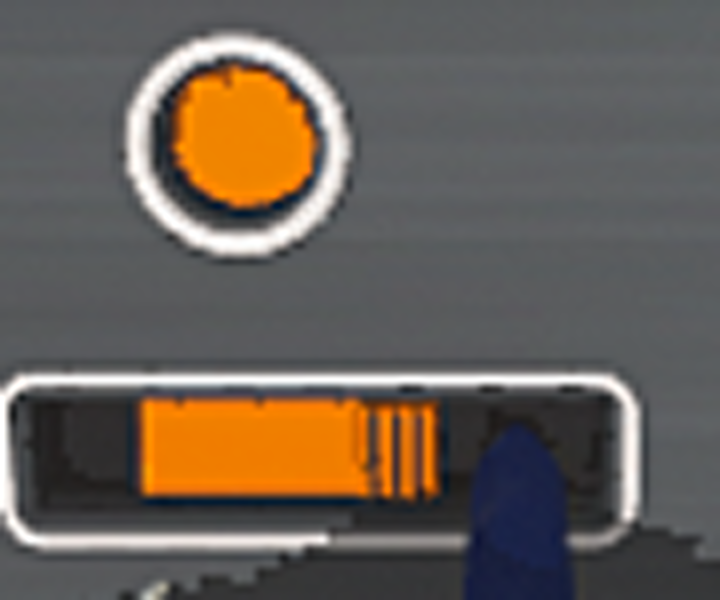

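Call:
{"name": "drive_tool", "arguments": {
  "moves": [
    [0,0,-0.0015,0,0,0,255],
    [0,0,-0.002,0,0,0,255],
    [0,0,-0.002,0,0,0,255],
    [0,0,-0.002,0,0,0,255],
    [0,0,-0.002,0,0,0,255],
    [0,0,-0.002,0,0,0,255],
    [0,0,-0.002,0,0,0,255],
    [0,0,-0.002,0,0,0,255],
    [0,0,-0.002,0,0,0,255],
    [0,0,-0.002,0,0,0,255],
    [0,0,-0.002,0,0,0,255],
    [0,0,-0.0015,0,0,0,255]
  ]
}}

```text
clock: 12.28
position: [556.0, -136.0, 152.4]
orientation: [0.438, 0.555, -0.438, 0.555]
ft_force: [-0.0, -1.3, -0.7]
width: 7.0
```

```bash
python3 - <<'E'
from rel import *
d=look("wrist","w10");crop(d,"c18",265,150,110,75,7);s=d["s"];print(s["position"],s["ft_force"],s["torque"],s["clock"])
E
```

```text
[ 555.999 -135.624  152.379] [ 0.417 -0.784  0.034] [-0.355 -0.067 -0.018] 12.3333
```

View pics/c18.png

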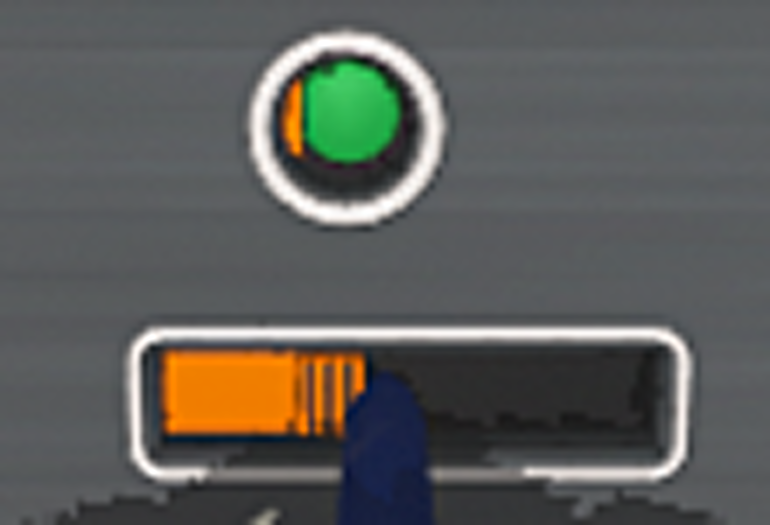

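Call:
{"name": "drive_tool", "arguments": {
  "moves": [
    [0,0,-0.0015,0,0,0,255],
    [0,0,-0.002,0,0,0,255],
    [0,0,-0.002,0,0,0,255],
    [0,0,-0.002,0,0,0,255],
    [0,0,-0.0015,0,0,0,255],
    [0,0,0,0,0,0,255]
  ]
}}

```text
clock: 12.83
position: [553.9, -126.9, 152.4]
orientation: [0.438, 0.555, -0.438, 0.555]
ft_force: [-0.1, -0.3, 0.3]
width: 7.0
```

Call:
{"name": "drive_tool", "arguments": {
  "moves": [
    [0,0,-0.001,0,0,0,255],
    [0,0,0,0,0,0,255]
  ]
}}

```text
clock: 13.0
position: [553.7, -126.3, 152.3]
orientation: [0.438, 0.555, -0.438, 0.555]
ft_force: [0.5, -1.2, -0.1]
width: 7.1
```

Call:
{"name": "drive_tool", "arguments": {
  "moves": [
    [0,0,-0.001,0,0,0,255],
    [0,0,0,0,0,0,255]
  ]
}}

```text
clock: 13.17
position: [553.5, -125.4, 152.3]
orientation: [0.438, 0.555, -0.438, 0.555]
ft_force: [0.3, -1.3, -0.1]
width: 7.1
```

```bash
python3 - <<'E'
from rel import *
d=look("wrist","w11");crop(d,"c19",265,150,110,75,7);s=d["s"];print(s["position"],s["ft_force"],s["torque"],s["clock"])
E
```

```text
[ 553.487 -125.467  152.34 ] [ 0.022 -0.579 -0.511] [-0.303 -0.133 -0.015] 13.2167
```

View pics/c19.png

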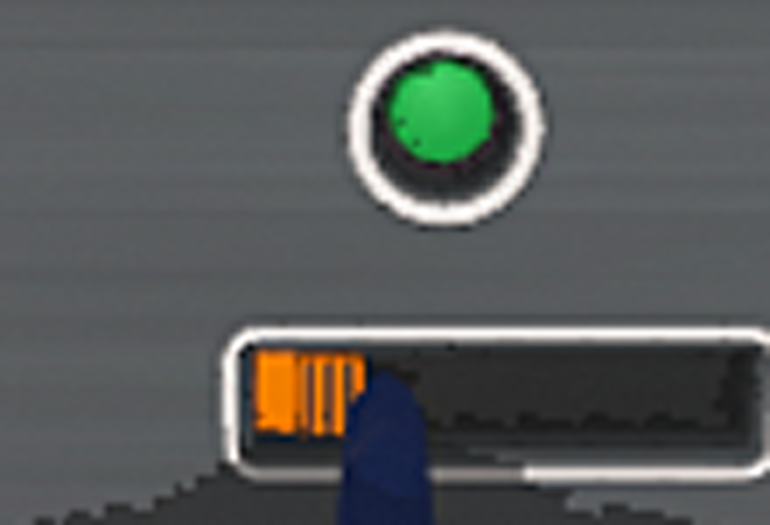

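Call:
{"name": "drive_tool", "arguments": {
  "moves": [
    [0,0,-0.001,0,0,0,255],
    [0,0,-0.001,0,0,0,255],
    [0,0,0,0,0,0,255]
  ]
}}

```text
clock: 13.47
position: [553.0, -123.5, 152.4]
orientation: [0.438, 0.555, -0.438, 0.555]
ft_force: [0.1, -1.2, 0.4]
width: 6.9
```

Call:
{"name": "drive_tool", "arguments": {
  "moves": [
    [0,0,-0.001,0,0,0,255],
    [0,0,0,0,0,0,255]
  ]
}}

```text
clock: 13.63
position: [552.8, -122.9, 152.4]
orientation: [0.438, 0.555, -0.438, 0.555]
ft_force: [0.2, -2.5, 0.1]
width: 7.2
```

```bash
python3 - <<'E'
from rel import *
d=look("wrist","w12");crop(d,"c20",265,150,110,75,7);s=d["s"];print(s["position"],s["ft_force"],s["torque"],s["clock"])
E
```

```text
[ 552.81  -122.993  152.362] [ 1.476 -2.097 -0.758] [-0.808 -0.253 -0.016] 13.6833
```

View pics/c20.png

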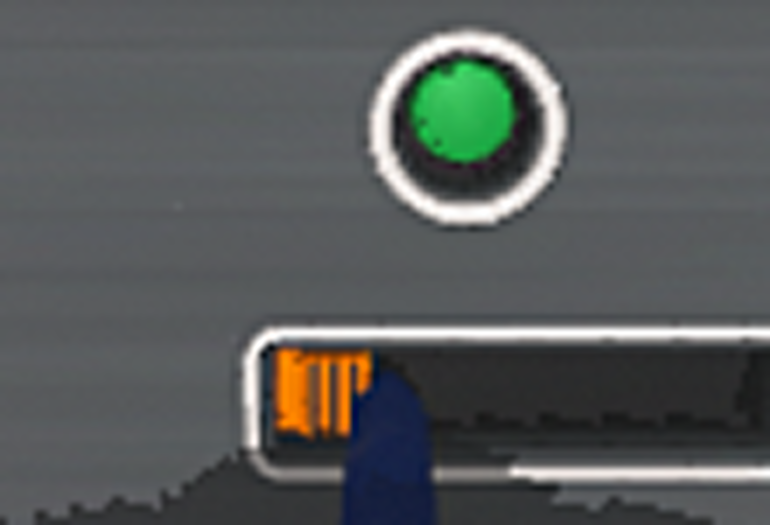

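Call:
{"name": "drive_tool", "arguments": {
  "moves": [
    [0,0,-0.0007,0,0,0,255],
    [0,0,0,0,0,0,255],
    [0,0,0,0,0,0,255]
  ]
}}

```text
clock: 13.93
position: [552.7, -122.6, 152.4]
orientation: [0.438, 0.555, -0.438, 0.555]
ft_force: [1.3, -4.7, 0.3]
width: 7.6
```

```bash
python3 - <<'E'
from rel import *
s=sense();print(s["position"],s["ft_force"],s["torque"],s["clock"])
E
```

```text
[ 552.684 -122.574  152.396] [ 1.311 -4.681  0.329] [-1.341 -0.432  0.006] 13.9333
```

Call:
{"name": "drive_tool", "arguments": {
  "moves": [
    [0,0,0.0015,0,0,0,255],
    [0,0,0.002,0,0,0,255],
    [-0.005,0,0,0,0,0,255],
    [-0.01,0,0,0,0,0,255],
    [-0.01,0,0,0,0,0,255],
    [0,0.016,0.002,0,0,0,255],
    [0,0.016,0.002,0,0,0,255],
    [0,0,0,0,0,0,255],
    [0,0,0,0,0,0,255],
    [0,0,0,0,0,0,255],
    [0,0,0,0,0,0,255]
  ]
}}

```text
clock: 14.85
position: [585.0, -121.8, 177.7]
orientation: [0.438, 0.555, -0.438, 0.555]
ft_force: [0.3, 0.4, 0.1]
width: 7.2
```

```bash
python3 - <<'E'
from rel import *
d=look("wrist","w13");crop(d,"c21",265,170,110,75,7);s=d["s"];print(s["position"],s["ft_force"],s["torque"],s["clock"])
d=look("scene","s13");crop(d,"c22",305,170,60,45,13)
E
```

```text
[ 584.972 -121.958  177.615] [-0.087  0.022 -0.895] [-0.049 -0.001  0.008] 14.9
```

View pics/c21.png

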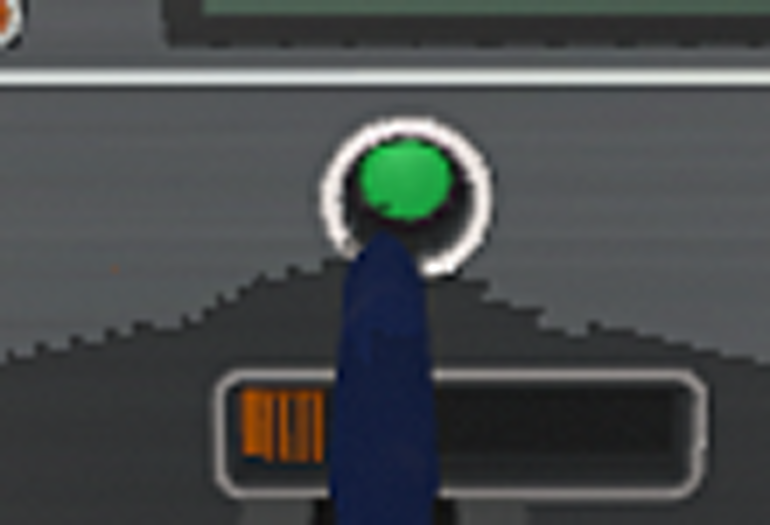

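View pics/c22.png

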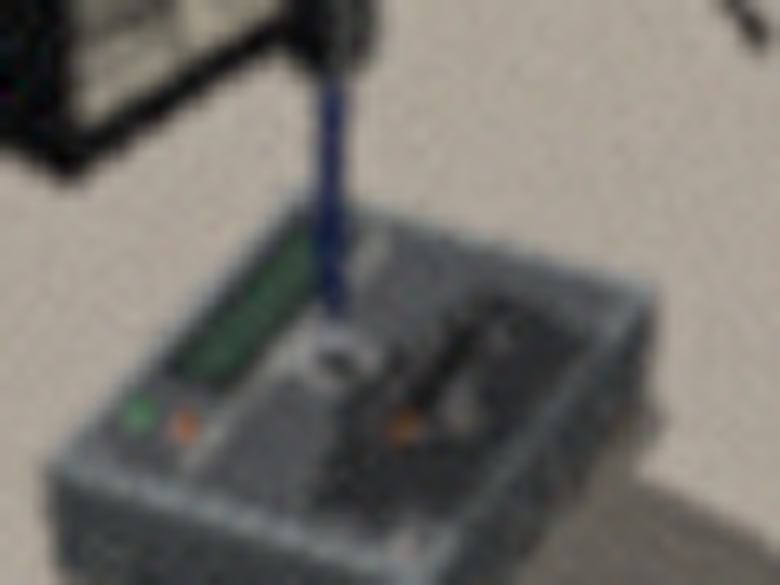

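```bash
python3 - <<'E'
from rel import *
d=pickle.load(open("w13.pkl","rb"))
h,s,t=cv_([(406,197),(461.5,434),(389,236)],265,170,7);print(t)
rel(d,h,s,t)
rel(d,h,s,(319.6,202.9))
E
```

```text
[320.143 203.286]
q [ 580.076 -127.102    0.245] res 0.19058420067992188
tip world [ 586.245 -123.27    60.88 ] tip in box [ 6.913  2.225 60.88 ] tip tool [116.735   0.952   1.561]
hole shift [1.119 2.208]
start shift [-30.605  29.532]
end shift [-30.971  -6.467]
q [ 580.076 -127.102    0.245] res 0.19058420067992188
tip world [ 586.469 -122.744   60.88 ] tip in box [ 7.258  2.681 60.88 ] tip tool [116.735   1.293   1.102]
hole shift [0.778 2.668]
start shift [-30.946  29.991]
end shift [-31.311  -6.007]
```

Call:
{"name": "drive_tool", "arguments": {
  "moves": [
    [0,0.001,0.0025,0,0,0,255],
    [0.005,0,0,0,0,0,255],
    [0.004,0,0,0,0,0,255],
    [0,0,0,0,0,0,255],
    [0,0,0,0,0,0,255],
    [0,0,0,0,0,0,255]
  ]
}}

```text
clock: 15.45
position: [587.0, -123.9, 168.2]
orientation: [0.438, 0.555, -0.438, 0.555]
ft_force: [-0.6, -0.3, -0.6]
width: 7.2
```

```bash
python3 - <<'E'
from rel import *
d=look("wrist","w14");crop(d,"c23",265,170,110,75,7);s=d["s"];print(s["position"],s["ft_force"],s["torque"],s["clock"])
d=look("scene","s14");crop(d,"c24",305,170,60,45,13)
E
```

```text
[ 587.056 -123.92   168.349] [ 0.003 -0.061 -0.206] [0.02  0.002 0.03 ] 15.5
```

View pics/c23.png

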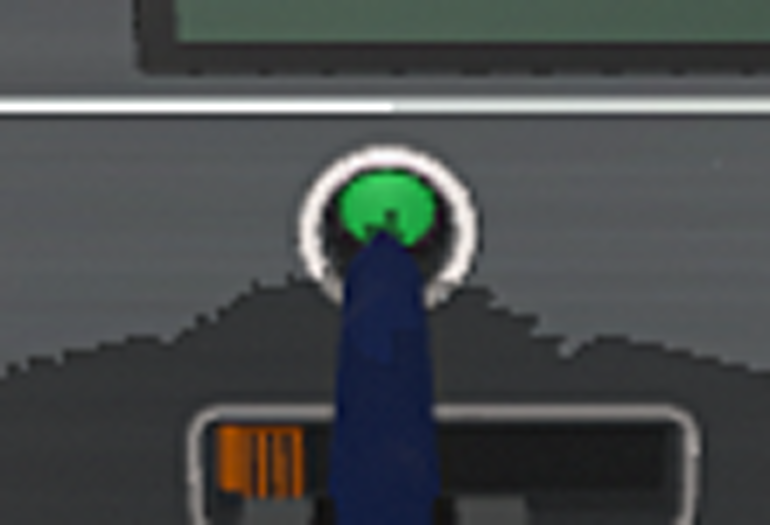

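View pics/c24.png

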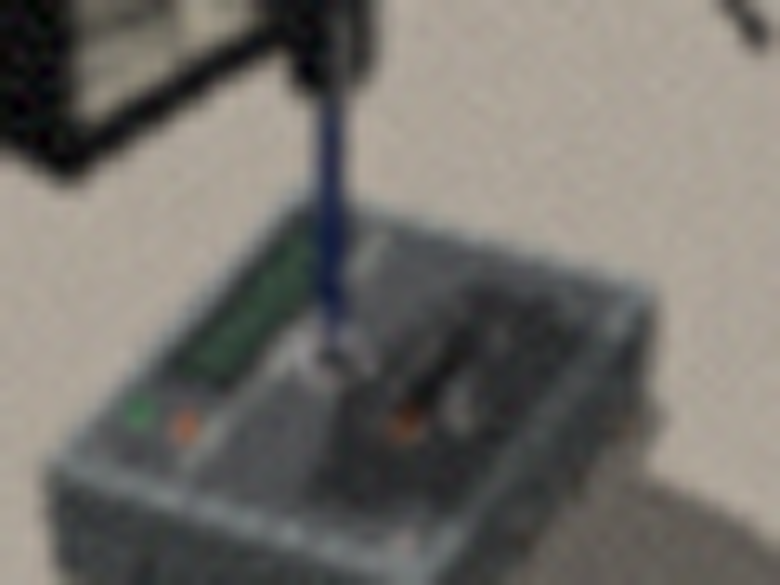

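```bash
python3 - <<'E'
from rel import *
d=pickle.load(open("w14.pkl","rb"))
crop(d,"c25",285,185,80,70,9)
h,s,t=cv_([(388,231),(444,472),(387,232)],265,170,7);print(t)
rel(d,h,s,t)
E
```

```text
[319.857 202.714]
q [ 580.032 -127.16     0.239] res 0.018249272249164505
tip world [ 588.629 -124.939   51.405] tip in box [ 8.879  0.119 51.405] tip tool [116.944   1.286   1.372]
hole shift [-0.881  0.13 ]
start shift [-32.755  27.279]
end shift [-32.923  -8.721]
```

View pics/c25.png

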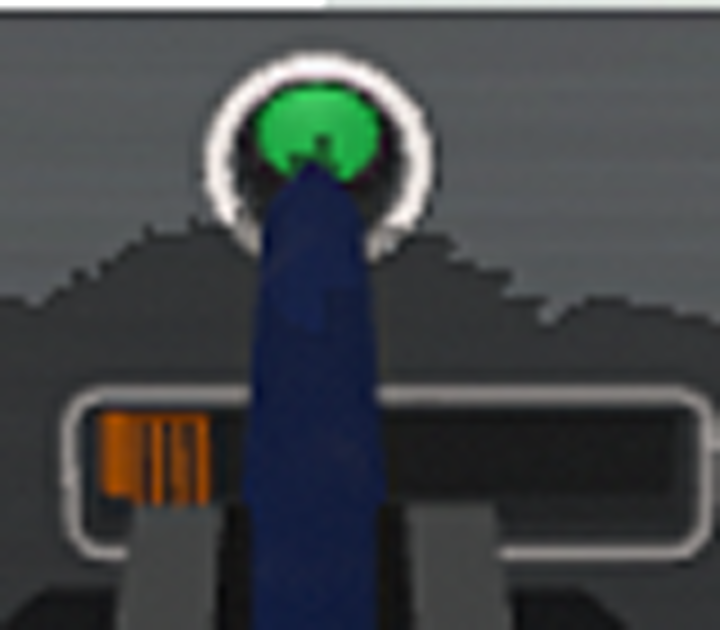

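Call:
{"name": "drive_tool", "arguments": {
  "moves": [
    [0,-0.0007,0,0,0,0,255],
    [0.003,0,0,0,0,0,255],
    [0.003,0,0,0,0,0,255],
    [0.003,0,0,0,0,0,255],
    [0.003,0,0,0,0,0,255],
    [0.002,0,0,0,0,0,255],
    [0,0,0,0,0,0,255],
    [0,0,0,0,0,0,255]
  ]
}}

```text
clock: 16.22
position: [586.4, -124.1, 154.4]
orientation: [0.438, 0.555, -0.438, 0.555]
ft_force: [-1.0, 0.7, 0.6]
width: 7.0
```

Call:
{"name": "drive_tool", "arguments": {
  "moves": [
    [0.001,0,0,0,0,0,255],
    [0.001,0,0,0,0,0,255],
    [0.001,0,0,0,0,0,255],
    [0,0,0,0,0,0,255],
    [0,0,0,0,0,0,255]
  ]
}}

```text
clock: 16.63
position: [586.5, -124.1, 151.5]
orientation: [0.438, 0.555, -0.438, 0.555]
ft_force: [-0.1, 0.1, 3.5]
width: 7.1
```

Call:
{"name": "drive_tool", "arguments": {
  "moves": [
    [0.001,0,0,0,0,0,255],
    [0.001,0,0,0,0,0,255],
    [0,0,0,0,0,0,255],
    [0,0,0,0,0,0,255]
  ]
}}

```text
clock: 16.97
position: [586.5, -124.2, 149.5]
orientation: [0.438, 0.555, -0.438, 0.555]
ft_force: [-0.5, -0.2, 5.0]
width: 7.1
```

Call:
{"name": "drive_tool", "arguments": {
  "moves": [
    [0.0007,0,0,0,0,0,255],
    [0.0005,0,0,0,0,0,255],
    [0,0,0,0,0,0,255],
    [0,0,0,0,0,0,255]
  ]
}}

```text
clock: 17.3
position: [586.5, -124.2, 148.4]
orientation: [0.438, 0.555, -0.438, 0.555]
ft_force: [-1.3, 0.0, 5.5]
width: 7.1
```

Call:
{"name": "drive_tool", "arguments": {
  "moves": [
    [0.0005,0,0,0,0,0,255],
    [0,0,0,0,0,0,255],
    [0,0,0,0,0,0,255]
  ]
}}

```text
clock: 17.55
position: [586.6, -124.2, 148.1]
orientation: [0.438, 0.555, -0.438, 0.555]
ft_force: [-0.9, 0.4, 7.5]
width: 6.9
```

Call:
{"name": "drive_tool", "arguments": {
  "moves": [
    [0.0005,0,0,0,0,0,255],
    [0,0,0,0,0,0,255],
    [0,0,0,0,0,0,255]
  ]
}}

```text
clock: 17.8
position: [586.8, -124.2, 148.0]
orientation: [0.438, 0.555, -0.438, 0.555]
ft_force: [-1.8, 0.1, 8.0]
width: 7.2
```

Call:
{"name": "drive_tool", "arguments": {
  "moves": [
    [0.0005,0,0,0,0,0,255],
    [0,0,0,0,0,0,255],
    [0,0,0,0,0,0,255],
    [0,0,0,0,0,0,255]
  ]
}}

```text
clock: 18.13
position: [586.9, -124.2, 147.7]
orientation: [0.438, 0.555, -0.438, 0.556]
ft_force: [-1.6, -0.3, 9.7]
width: 6.7
```

```bash
python3 - <<'E'
from rel import *
d=look("wrist","w15");crop(d,"c26",285,185,80,70,9);s=d["s"];print(s["position"],s["ft_force"],s["torque"],s["clock"])
d=look("scene","s15");crop(d,"c27",305,170,60,45,13);print(sense()["ft_force"])
E
```

```text
[ 586.88  -124.203  147.703] [-1.687  0.995  9.447] [ 0.087  0.589 -0.01 ] 18.1833
[-2.432  0.183  9.844]
```

View pics/c26.png

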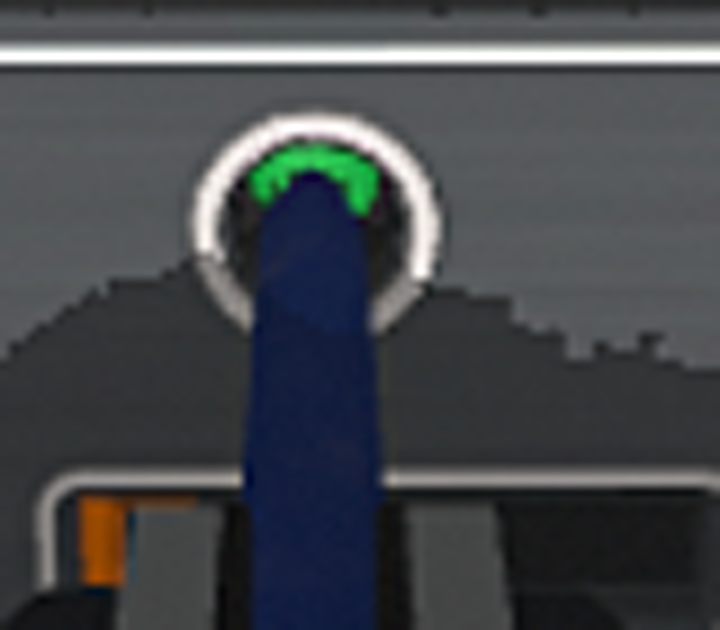

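View pics/c27.png

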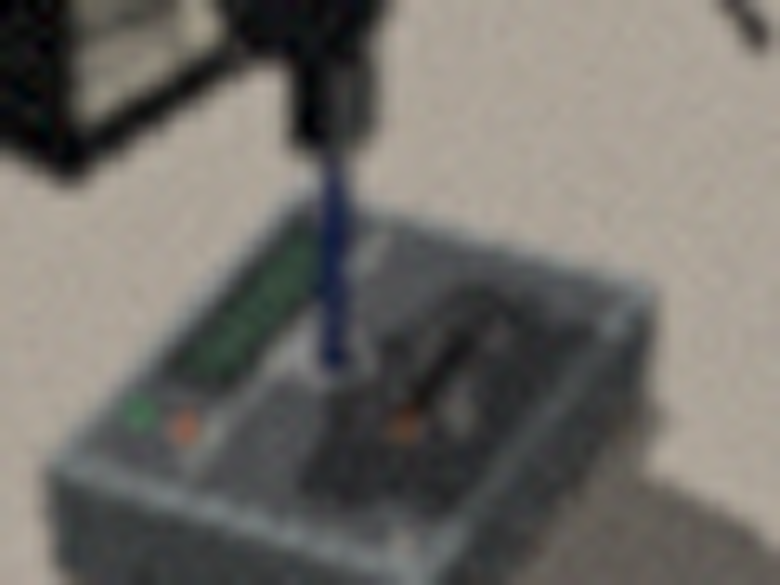

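```bash
python3 - <<'E'
from rel import *
d=pickle.load(open("w15.pkl","rb"));s=d["s"]
h=cv_([(316,222)],285,185,9)[0]
H=onz(d,h,48);print(H)
up=lambda P:((proj(d,P)-[285,185]+.5)*9-.5)
a=Ro.from_quat(s["orientation"]).apply([0,1,0]);b=Ro.from_quat(s["orientation"]).apply([0,0,1])
for z in (34,30,29):
    C=np.array([H[0],H[1],z]); print(z,"btn far,left,right",up([C+6.5*a,C-6.5*b,C+6.5*b]).round(0).tolist())
print("rim inner far",up([H+7.5*a]))
tip=onz(d,cv_([(311,174)],285,185,9)[0],29.2);print("tip",tip,"off hole tool",(tip-H)@a,(tip-H)@b)
tcp=-d["R"].T@d["t"]-Ro.from_quat(s["orientation"]).apply([-122.5,73.0,0.3])
ax=(tcp-tip);P=tip+ax*(48-tip[2])/ax[2];print("axis at panel off",(P-H)@a,(P-H)@b, "tcp",tcp)
E
```

```text
[ 588.432 -125.158   48.   ]
34 btn far,left,right [[316.0, 108.0], [246.0, 176.0], [386.0, 176.0]]
30 btn far,left,right [[316.0, 97.0], [247.0, 163.0], [385.0, 164.0]]
29 btn far,left,right [[316.0, 94.0], [247.0, 160.0], [384.0, 160.0]]
rim inner far [[316.06  140.021]]
tip [ 587.083 -125.017   29.2  ] off hole tool -1.3063873573510465 -0.4638914671146201
axis at panel off -1.2293755267085535 -0.4628699189533424 tcp [ 587.372 -124.866  148.45 ]
```

Call:
{"name": "drive_tool", "arguments": {
  "moves": [
    [0.0003,0,0,0,0,0,255],
    [0,0,0,0,0,0,255],
    [0,0,0,0,0,0,255],
    [0,0,0,0,0,0,255],
    [0,0,0,0,0,0,255],
    [0,0,0,0,0,0,255],
    [0,0,0,0,0,0,255],
    [0,0,0,0,0,0,255],
    [0,0,0,0,0,0,255],
    [0,0,0,0,0,0,255],
    [0,0,0,0,0,0,255],
    [0,0,0,0,0,0,255]
  ]
}}

```text
clock: 19.23
position: [586.9, -124.2, 147.6]
orientation: [0.438, 0.555, -0.438, 0.556]
ft_force: [-1.5, 1.0, 10.3]
width: 7.2
```

Call:
{"name": "drive_tool", "arguments": {
  "moves": [
    [0,0,0,0,0,0,255],
    [0,0,0,0,0,0,255],
    [0,0,0,0,0,0,255],
    [0,0,0,0,0,0,255],
    [0,0,0,0,0,0,255],
    [0,0,0,0,0,0,255],
    [0,0,0,0,0,0,255],
    [0,0,0,0,0,0,255],
    [0,0,0,0,0,0,255],
    [0,0,0,0,0,0,255],
    [0,0,0,0,0,0,255],
    [0,0,0,0,0,0,255]
  ]
}}

```text
clock: 20.23
position: [586.9, -124.2, 147.6]
orientation: [0.438, 0.554, -0.438, 0.556]
ft_force: [-1.5, -0.3, 11.5]
width: 7.0
```

Call:
{"name": "drive_tool", "arguments": {
  "moves": [
    [0,0,0,0,0,0,255],
    [0,0,0,0,0,0,255],
    [0,0,0,0,0,0,255],
    [0,0,0,0,0,0,255],
    [0,0,0,0,0,0,255],
    [0,0,0,0,0,0,255],
    [0,0,0,0,0,0,255],
    [0,0,0,0,0,0,255],
    [0,0,0,0,0,0,255],
    [0,0,0,0,0,0,255],
    [0,0,0,0,0,0,255],
    [0,0,0,0,0,0,255]
  ]
}}

```text
clock: 21.23
position: [586.9, -124.2, 147.6]
orientation: [0.438, 0.555, -0.438, 0.556]
ft_force: [-2.1, 0.9, 10.5]
width: 7.5
```

```bash
python3 - <<'E'
from rel import *
d=look("wrist","w16");crop(d,"c28",285,185,80,70,9);s=d["s"];print(s["position"],s["ft_force"],s["torque"],s["width"],s["clock"])
E
```

```text
[ 586.918 -124.188  147.561] [-2.049  0.985 11.161] [0.107 0.686 0.007] 7.129153844728325 21.2833
```

View pics/c28.png

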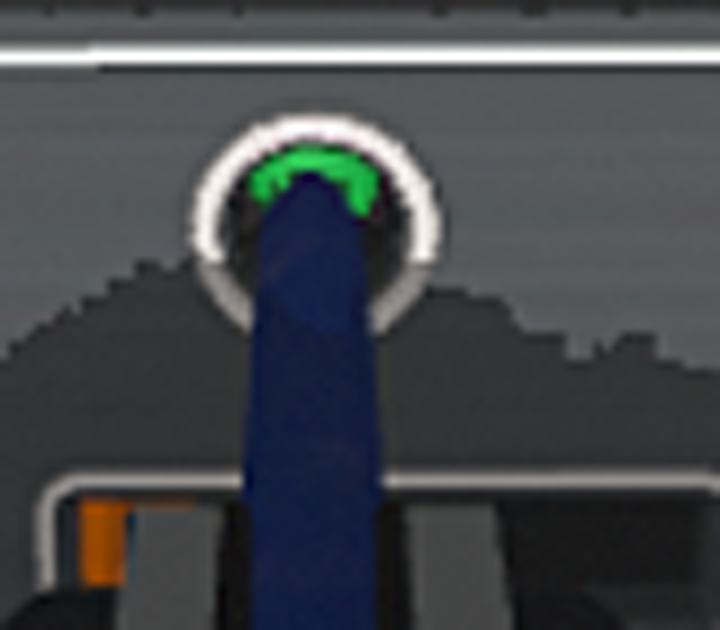

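The view and force are steady, with the pen in the hole, the rib at its stop and about 11 N. Handing in.

```bash
python3 - <<'E'
from rig import r
print(r.close_job())
E
```

```text
the job is handed in; nothing more can be done
None
```

I did the whole job and handed it in with the gripper still holding the pen on the button; no verdict was reported.

- **Pen:** I gripped it across its clip so the pads sat on bare barrel, then lifted it clear of the stand.
- **Shutter:** I pushed it along the slot at about 24 mm/s or slower until the push force rose to 4.7 N at the stop. Later pictures showed the rib at the open end and the hole fully green.
- **Button:** The force rose gently over about 4–5 mm of travel, then stiffened, which I take as fully down. I held it there for about 3 s at 10–11 N.
- **Last checks:** The arm was still, and the tip was about 1.4 mm from the hole's centre, with clearance to the rim.

Three readings did not quite agree:

- **Cameras:** The top and wrist cameras differed by up to 4 mm on positions, so I steered by the wrist view of the tip relative to the box.
- **Finger opening:** It read about 7 mm on a 9.8 mm pen, but the grip never slipped.
- **Sideways force:** About 2 N remained while pressing, which I put down to friction at the tip.

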